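# Load the lens-cap tumbler and hold its run dial

## Task

Pick up the blue tray by its arch and tip all five lens caps into the tumbler's hopper, then stand the empty tray upright on the worktop again and let go of it. Then turn the tumbler's spring-return dial clockwise past its first two clicks to the third (three red dots) and keep holding it there against the spring: the program finishes with the gripper still holding the dial. Leave everything else where it is.

Things in the scene. Friction and masses are not known exactly. Their poses are not given: they have to be found in the camera images.
- tray_grip (a point): Centre of the tray's white carrying crossbar (a rigid arch over the tray's middle), 72 mm above the tray's underside. The bar is 16 mm thick along the tray's x, 92 mm long along its y, 20 mm tall (62 to 82 mm above the underside), with free space below it.
- tray: Blue plastic pouring tray, 160 x 92 mm (x, y), 0.16 kg; origin on its underside under the arch. x runs from lip to back, z up. Side and back walls 32 mm high, back wall 70 mm along +x. The -x end has no wall: the 4 mm floor ends in a ramp rising at 22 degrees, so level it keeps its load; tipped lip-down by 60 to 80 degrees the load slides out.
- tray_lip (a point): Middle of the tray's pouring lip, the top of the ramp: 91 mm from the crossbar along the tray's -x and 17 mm above the underside.
- cap0_center (a point): Chunky black lens cap, a plain disc 36 mm across and 14 mm thick, about 18 g, lying in the tray at the start. The point is its centre, z its axis.
- cap1_center (a point): Chunky red lens cap, a plain disc 36 mm across and 14 mm thick, about 18 g, lying in the tray at the start. The point is its centre, z its axis.
- cap2_center (a point): Chunky yellow lens cap, a plain disc 36 mm across and 14 mm thick, about 18 g, lying in the tray at the start. The point is its centre, z its axis.
- cap3_center (a point): Chunky orange lens cap, a plain disc 36 mm across and 14 mm thick, about 18 g, lying in the tray at the start. The point is its centre, z its axis.
- cap4_center (a point): Chunky green lens cap, a plain disc 36 mm across and 14 mm thick, about 18 g, lying in the tray at the start. The point is its centre, z its axis.
- hopper_mouth (a point): Centre of the square mouth of the tumbler's aluminium hopper, in the plane of its rim, 135 mm above the worktop. The mouth is 180 x 180 mm (sides along this point's x and y); the walls slope in to a 130 mm square floor 71 mm below the rim.
- machine: White bench tumbler, fixed: a low body 200 mm (x) by 360 mm (y), 60 mm high, with the hopper at its -y end and the dial at its +y end, 195 mm from the hopper's centre. Origin on the worktop, 10 mm to the -y side of the body's middle.
- dial_grip (a point): On the vertical axis of the black dial, 100 mm above the worktop; turns with it. Wing grip 66 mm long (this x), 16 mm thick (y), from 78 to 114 mm above the worktop, over a skirt 60 mm across. White stripe at the wing's +x end: pointer. Dots on the plate, clockwise: one white (rest), one yellow, two orange, three red.
- dial (a joint): Dial angle, rad: 0 at rest, growing clockwise from above. Clicks at 0.4 (yellow), 0.8 (orange), 1.2 (red, the third); a stop at 1.3 may be leaned on. Let go, it springs back to 0 from anywhere. Turning takes about 0.06 N m at rest and 0.13 N m at the third click, plus about 0.03 N m over ridges at 0.2, 0.6 and 1.0.
- pot: Bystander: small green ceramic pot with closed lid, 80 mm across, 88 mm tall; origin under its centre.
- lens: Bystander: black camera lens standing upright, 72 mm across, 76 mm tall; origin under its centre.
- blower: Bystander: black rubber blower standing, 58 mm across, 110 mm tall; origin under its centre.
- pen: Bystander: black aluminium lens pen lying along its x, 118 mm long, 14 mm thick; origin under its middle.
- case: Bystander: flat grey filter case, 70 x 70 x 14 mm; origin under its centre.
- stack: Bystander, fixed: white three-tier stacking tray with caps, rings and filters, 200 mm (x) by 270 mm (y), 166 mm tall; origin under its centre.
Mind the look-alikes: they are no part of the job. What is shaped like the tray but pink or yellow is not meant.

How it is judged (in metres and radians):
On the way, in this order (a step that is already met when the one before it is completed fails the run):
1. all five caps are in the hopper, clear of the tray (z of cap0_center in the frame of hopper_mouth between -0.08 and -0.005 m and x of cap0_center in the frame of hopper_mouth between -0.09 and 0.09 m and y of cap0_center in the frame of hopper_mouth between -0.09 and 0.09 m and z of cap1_center in the frame of hopper_mouth between -0.08 and -0.005 m and x of cap1_center in the frame of hopper_mouth between -0.09 and 0.09 m and y of cap1_center in the frame of hopper_mouth between -0.09 and 0.09 m and z of cap2_center in the frame of hopper_mouth between -0.08 and -0.005 m and x of cap2_center in the frame of hopper_mouth between -0.09 and 0.09 m and y of cap2_center in the frame of hopper_mouth between -0.09 and 0.09 m and z of cap3_center in the frame of hopper_mouth between -0.08 and -0.005 m and x of cap3_center in the frame of hopper_mouth between -0.09 and 0.09 m and y of cap3_center in the frame of hopper_mouth between -0.09 and 0.09 m and z of cap4_center in the frame of hopper_mouth between -0.08 and -0.005 m and x of cap4_center in the frame of hopper_mouth between -0.09 and 0.09 m and y of cap4_center in the frame of hopper_mouth between -0.09 and 0.09 m and contact force between tray and cap0 below 0.02 N and contact force between tray and cap1 below 0.02 N and contact force between tray and cap2 below 0.02 N and contact force between tray and cap3 below 0.02 N and contact force between tray and cap4 below 0.02 N), for 0.2 s.
2. the empty tray stands upright on the worktop, released (height (world z) of tray_grip between 0.067 and 0.077 m and angle between tray_grip's own z axis and vertical below 0.08 rad and contact force between tray and the fingers below 0.1 N and linear speed of tray below 0.03 m/s), for 0.2 s.
3. the dial is held by the fingers at the third click (value of joint dial above 1.1 rad and contact force between dial and the fingers above 1 N), for 0.5 s.
At the end, for the whole second after the job is handed in: All cap centres inside the hopper, 5 mm or more below the rim and within 90 mm of its centre each way; empty tray level (0.08 rad) on the worktop, still, untouched by the fingers; dial above 1.1 rad (third click or its stop), held there by the fingers (over 1 N), not by the tray (all of step 1 and all of step 2 and all of step 3 and contact force between dial and tray below 0.1 N); the arm keeps its last pose, push and grip.
It fails at once if the pot was moved more than 25 mm or toppled (distance of pot from where it was at the start of the episode above 0.025 m or angle between pot's own z axis and vertical above 0.4 rad).
It fails at once if the lens was moved more than 25 mm or toppled (distance of lens from where it was at the start of the episode above 0.025 m or angle between lens's own z axis and vertical above 0.4 rad).
It fails at once if the blower was moved more than 25 mm or toppled (distance of blower from where it was at the start of the episode above 0.025 m or angle between blower's own z axis and vertical above 0.4 rad).
It fails at once if the pen was moved more than 25 mm or toppled (distance of pen from where it was at the start of the episode above 0.025 m or angle between pen's own z axis and vertical above 0.4 rad).
It fails at once if the case was moved more than 25 mm or toppled (distance of case from where it was at the start of the episode above 0.025 m or angle between case's own z axis and vertical above 0.4 rad).
It also fails if it takes over 72 s, if anything falls off the work surface, if the arm or the gripper's body presses on something with over 40 N, if the wrist force passes 120 N, or if a joint passes its speed limit or range.

## Robot

A 6-joint arm with a two-finger parallel gripper is mounted at the origin on the work surface. World frame = base frame: x ahead of the robot, y to its left, z up, the work surface at z = 0. Lengths are in m, angles in degrees, forces in N, time in s.
With the tool pointing down it reaches from about 0.4 to 0.825 m from the base axis. Payload 7 kg.
Tool frame: the origin (TCP) lies between the finger pads; the fingertips stand 11 mm ahead of it and the grasp point (between the pads) lies 8 mm behind it; z points along the fingers, y is the line along which they close (so a half turn about z gives the same grasp; the last joint's range is limited). The gripper opens to 85 mm and grips with 20 to 120 N. Pads are 22 mm wide; open, the fingers measure 114 mm over their backs; the gripper's body (76 mm by 85 mm) begins 54 mm behind the grasp point. The pads swing forward as they close: fully open they stand 13 mm farther back than shut.
Start: joints at [-55.056, 20.546, 0.682, 0, -70.136, -16.507], TCP at [0.213, -0.64, 0.242] pointing down, gripper open.
Joint ranges: [-176.03, 176.03], [-82.01, 121.73], [-58.28, 71.71], [-173.87, 95.51], [-174.79, -0.11], [-173.66, 173.66]. Speed limits (degrees/s): [136.94, 136.94, 172.46, 180, 180, 180].

## Interface

Orientations are given as a 3x3 rotation matrix whose columns are the frame's x, y, z axes.
In Python, from plant import robot, capture, job gives the robot as it stands.
- The arm moves only by the tool move_arm, never from a script. Its argument "commands" is a list of rows, each an object with "travel": the shift along the tool's x, y, z normalised to -1 to 1, where 1 is 2.5 cm, a list of three; "delta_rot": the turn, a rotation vector about the tool's x, y, z normalised to -1 to 1, where 1 is 4 degrees, a list of three; "grip": the closure, from 0 (fully open) to 1 (shut). In form: [{"travel": [x, y, z], "delta_rot": [ax, ay, az], "grip": grip}, ...]. A call has 1 to 8 rows; each row shifts and turns the commanded pose from where the row before left it, along the tool's axes as they then stand; what a row does not reach is not made up. A row lasts 1/8 s, in which the tool goes at most 62.5 mm and 10.7 degrees, less where a joint would pass 70% of its speed; a pose out of reach is approached as far as the arm can. A call with a number of a shift or a turn outside -1 to 1 is refused whole. A call with a gripper value outside its range is refused whole. The fingers move at their own pace and stop on an object; "grip_force" is the grip in N (left out, the last holds). Time passes only in rows, so rows that do not move let the fingers close. It gives the time, the measured TCP pose, the force, the opening and the grip force at its end, in the units of the state.
- robot.observe(): the state, without advancing time (a new reading comes with each control period).
- capture(name): name is "side" or "top"; returns a dict with "img" (420x560x3 uint8, red, green, blue), "range_z" (420x560 float32, m along the optical axis (not along the pixel's ray), 0 where there is no reading), "intrinsics" (3x3 intrinsics, pixels), "R" (3x3) and "t" (3): a world point X has camera coordinates R X + t. Camera axes: x right, y down, z forward; pixel columns grow to the right and rows downward; lengths in m; the calibration is good to about 2 mm. A picture is of the moment at which its call begins.
- job.close_job(): hands the job in; it is judged then, once.
The state is a dict: "t": time; "joint_positions": joint angles; "qd": joint speeds; "joint_efforts": joint torques, N m; "ee_pos": TCP position; "tcp_rot": TCP orientation; "wrist_force": force on the tool from outside, world axes, zero at the start; "ft_torque": the same for the moment, N m; "gripper_width": finger opening in m; "finger_force": force on a finger pad.
Only numpy, scipy, OpenCV 4.12 (cv2) and the standard library are available. Lean on these libraries where they do the work, as an engineer would, in place of code of your own. Each camera call takes 0.05 s, during which the arm holds its last target. There are 200 camera calls.

## Working session

There is one attempt and no reset: what is moved stays moved. The work goes in short steps, Python scripts to look and compute and a tool call to move; the robot and the scene stay as the last step left them, time stands still between calls to the robot, and variables do not carry over. Pictures are saved under pics/ and viewed, at most 10 in all, crops included, and the job is handed in when it is done.

Besides the shell and the picture viewer there is one more tool, called after ">>>" in YAML: its name, and indented under it one key for each argument. move_arm: Moves the arm, as the interface text tells. Its arguments: {"type":"object","properties":{"commands":{"type":"array"},"grip_force":{"type":"number"}},"required":["commands"]}

```bash
mkdir -p pics; cat > h.py <<'E'
import numpy as np, cv2
from plant import robot, capture, job
def shot(cam,name,crop=None,s=1):
    c=capture(cam); np.savez(f'pics/{name}.npz',**c)
    im=c['img'][:,:,::-1]
    if crop: x0,y0,x1,y1=crop; im=im[y0:y1,x0:x1]
    cv2.imwrite(f'pics/{name}.png',cv2.resize(im,None,fx=s,fy=s)); return c
def px(c,u,v,z=None):
    K=c['intrinsics'];R=c['R'];t=c['t']
    r=np.linalg.inv(K)@[u,v,1]
    if z is None: return R.T@(r*c['range_z'][int(v),int(u)]-t)
    o=-R.T@t; d=R.T@r; return o+d*(z-o[2])/d[2]
E
python3 - <<'E'
from h import *
shot('top','top0',None,1.4);shot('side','side0',None,1.4)
print(robot.observe())
E
```

```text
{'t': 0.1, 'joint_positions': array([-5.50549794e+01,  2.05883537e+01,  6.36497689e-01, -1.71261949e-02,
       -7.01342490e+01, -1.65059585e+01]), 'qd': array([-0.0195817 , -0.10699501,  0.12789934,  0.0571603 ,  0.06309091,
        0.09923305]), 'joint_efforts': array([-2.01338531e-03, -5.84765339e+01,  2.94110924e+01,  6.95458308e+00,
       -3.15900616e-03, -4.13854551e-07]), 'ee_pos': array([ 0.21332469, -0.6399566 ,  0.24142854]), 'tcp_rot': array([[-9.48692733e-01, -3.16198830e-01, -6.30354486e-04],
       [-3.16199420e-01,  9.48691724e-01,  1.39287268e-03],
       [ 1.57587371e-04,  1.52072591e-03, -9.99998831e-01]]), 'wrist_force': array([-0.00490101,  0.73123475, -0.24090807]), 'ft_torque': array([ 0.05308711, -0.02260071,  0.0107223 ]), 'finger_force': 0.0, 'gripper_width': 0.08546298014122658}
```

View pics/top0.png

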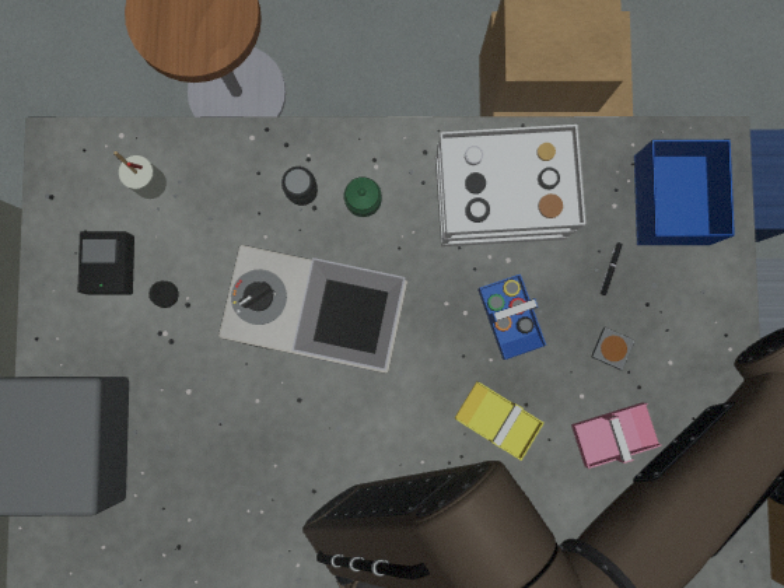

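View pics/side0.png

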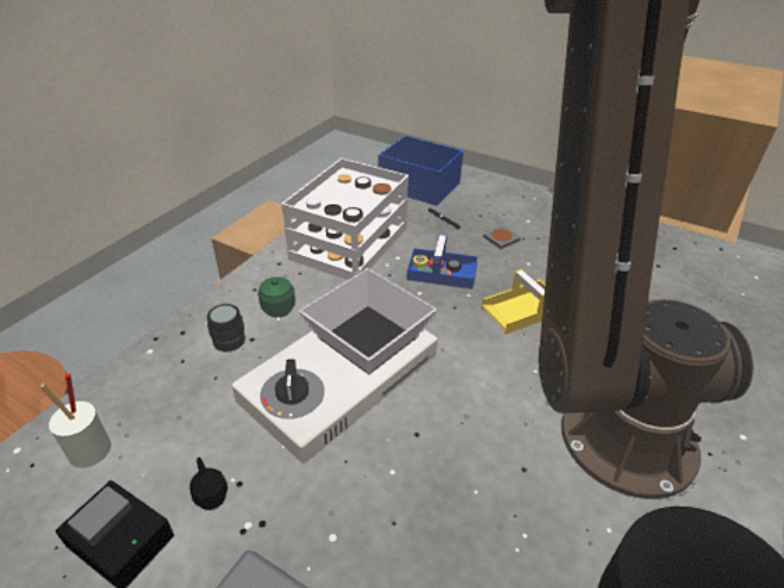

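Candidates in the top view: blue tray with caps at (512,316), yellow tray (500,420), pink tray (617,435) and a big blue bin (685,190). I choose (512,316). The dial is at (257,297), the hopper at (352,315), the pot at (362,196) and the lens at (299,185). I'll check with close crops.

```bash
python3 - <<'E'
from h import *
d=dict(np.load('pics/top0.npz'));im=d['img'][:,:,::-1]
a=cv2.resize(im[190:262,330:402],None,fx=5.5,fy=5.5,interpolation=2)
b=cv2.resize(im[170:270,155:295],None,fx=2.8,fy=2.8*1.4142857,interpolation=2)
b=cv2.resize(b,(392,396));a=cv2.resize(a,(396,396))
cv2.imwrite('pics/c1.png',np.hstack([a,b]))
for n,(u,v) in dict(corner=(20,118)).items(): pass
for n,(u,v,z) in dict(hop=(352,315,.135),dial=(258,296,.11),gripbar=(516,310,.082),pot=(362,196,.08),lens=(299,185,.076),blower=(164,294,.05),yellow=(500,420,.05),case=(613,348,.01),pen=(611,268,.01),stack=(511,180,.16)).items():
    print(n,px(d,u/1.4,v/1.4,z).round(3),px(d,u/1.4,v/1.4).round(3))
print(-d['R'].T@d['t'],d['R'])
E
```

```text
hop [0.498 0.072 0.135] [0.503 0.075 0.065]
dial [0.539 0.261 0.11 ] [0.538 0.261 0.112]
gripbar [ 0.511 -0.26   0.082] [ 0.511 -0.26   0.08 ]
pot [0.749 0.054 0.08 ] [0.75  0.055 0.075]
lens [0.773 0.185 0.076] [0.773 0.185 0.075]
blower [0.549 0.468 0.05 ] [0.548 0.465 0.06 ]
yellow [ 0.287 -0.228  0.05 ] [ 0.283 -0.236  0.002]
case [ 0.435 -0.478  0.01 ] [ 0.435 -0.477  0.012]
pen [ 0.607 -0.479  0.01 ] [ 0.606 -0.478  0.012]
stack [ 0.76  -0.241  0.16 ] [ 0.766 -0.245  0.137]
[ 0.39839596 -0.00490466  1.51603046] [[-0.00333321 -0.99999151  0.00242099]
 [-0.99641874  0.00311673 -0.08449846]
 [ 0.0844902  -0.00269397 -0.99642067]]
```

View pics/c1.png

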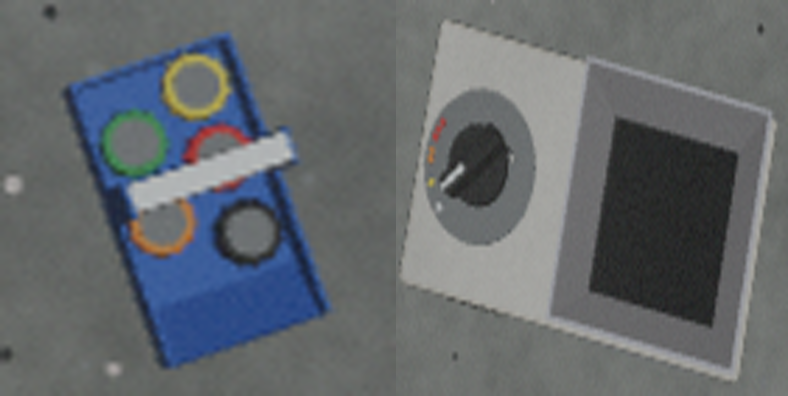

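The left crop shows the blue tray with five caps. Its white bar runs (132,198)–(295,147) and the ramp/lip is at the bottom (245,340), so the lip faces the robot. The right crop shows the dial, with its pointer stripe at the lower left (46,187 within that crop) and the dots running up the left side to the red ones. I'm moving over the tray now.

>>> move_arm:
  commands:
    - {"travel": [-1, 0.667, 0], "delta_rot": [0, 0, 0], "grip": 0}
    - {"travel": [-1, 0.667, 0], "delta_rot": [0, 0, 0], "grip": 0}
    - {"travel": [-1, 0.667, 0], "delta_rot": [0, 0, 0], "grip": 0}
    - {"travel": [-1, 0.667, 0], "delta_rot": [0, 0, 0], "grip": 0}
    - {"travel": [-1, 0.667, 0], "delta_rot": [0, 0, 0], "grip": 0}
    - {"travel": [-1, 0.667, 0], "delta_rot": [0, 0, 0], "grip": 0}
    - {"travel": [-1, 0.667, 0], "delta_rot": [0, 0, 0], "grip": 0}
    - {"travel": [-1, 0.667, 0], "delta_rot": [0, 0, 0], "grip": 0}
  grip_force: 80

```text
t: 1.1
ee_pos: [0.3613, -0.4495, 0.2419]
tcp_rot: [[-0.949, -0.316, -0.001], [-0.316, 0.949, 0.001], [0.0, 0.001, -1.0]]
wrist_force: [-0.1, 0.5, 0.1]
gripper_width: 0.0854
finger_force: 0.0
```

>>> move_arm:
  commands:
    - {"travel": [-1, 0.667, 0], "delta_rot": [0, 0, 0], "grip": 0}
    - {"travel": [-1, 0.667, 0], "delta_rot": [0, 0, 0], "grip": 0}
    - {"travel": [-1, 0.667, 0], "delta_rot": [0, 0, 0], "grip": 0}
    - {"travel": [-1, 0.667, 0], "delta_rot": [0, 0, 0], "grip": 0}
    - {"travel": [-1, 0.667, 0], "delta_rot": [0, 0, 0], "grip": 0}
    - {"travel": [-1, 0.667, 0], "delta_rot": [0, 0, 0], "grip": 0}
    - {"travel": [-1, 0.667, 0], "delta_rot": [0, 0, 0], "grip": 0}
    - {"travel": [-1, 0.667, 0], "delta_rot": [0, 0, 0], "grip": 0}

```text
t: 2.1
ee_pos: [0.5088, -0.2598, 0.242]
tcp_rot: [[-0.949, -0.316, -0.001], [-0.316, 0.949, 0.0], [0.001, 0.0, -1.0]]
wrist_force: [-0.0, -0.2, -0.5]
gripper_width: 0.0856
finger_force: 0.0
```

```bash
python3 -c "
from h import *
o=robot.observe();print(o['joint_positions'].round(3),o['ee_pos'].round(4),o['t'])"
```

```text
[-7.4370e+00  1.0872e+01 -1.2687e+01 -8.0000e-03 -6.6477e+01 -6.4123e+01] [ 0.5088 -0.2598  0.242 ] 2.1
```

>>> move_arm:
  commands:
    - {"travel": [0, 0, 0.5], "delta_rot": [0, 0, -1], "grip": 0}
    - {"travel": [0, 0, 0.5], "delta_rot": [0, 0, -1], "grip": 0}
    - {"travel": [0, 0, 0.5], "delta_rot": [0, 0, -1], "grip": 0}
    - {"travel": [0, 0, 0.5], "delta_rot": [0, 0, -1], "grip": 0}
    - {"travel": [0, 0, 0], "delta_rot": [0, 0, -1], "grip": 0}
    - {"travel": [0, 0, 0], "delta_rot": [0, 0, -1], "grip": 0}
    - {"travel": [0, 0, 0], "delta_rot": [0, 0, -1], "grip": 0}
    - {"travel": [0, 0, 0], "delta_rot": [0, 0, -1], "grip": 0}

```text
t: 3.1
ee_pos: [0.5083, -0.2606, 0.1919]
tcp_rot: [[-0.635, -0.772, -0.001], [-0.772, 0.635, 0.0], [0.0, 0.001, -1.0]]
wrist_force: [0.6, 0.5, 1.0]
gripper_width: 0.0851
finger_force: 0.0
```

>>> move_arm:
  commands:
    - {"travel": [0, 0, 0], "delta_rot": [0, 0, -1], "grip": 0}
    - {"travel": [0, 0, 0], "delta_rot": [0, 0, -1], "grip": 0}
    - {"travel": [0, 0, 0], "delta_rot": [0, 0, -1], "grip": 0}
    - {"travel": [0, 0, 0], "delta_rot": [0, 0, -1], "grip": 0}
    - {"travel": [0, 0, 0], "delta_rot": [0, 0, -1], "grip": 0}
    - {"travel": [0, 0, 0], "delta_rot": [0, 0, -1], "grip": 0}
    - {"travel": [0, 0, 0], "delta_rot": [0, 0, -1], "grip": 0}
    - {"travel": [0, 0, 0], "delta_rot": [0, 0, -1], "grip": 0}

```text
t: 4.1
ee_pos: [0.5083, -0.2606, 0.1919]
tcp_rot: [[-0.129, -0.992, -0.001], [-0.992, 0.129, 0.0], [-0.0, 0.001, -1.0]]
wrist_force: [1.1, -0.3, 0.1]
gripper_width: 0.0852
finger_force: 0.0
```

>>> move_arm:
  commands:
    - {"travel": [0, 0, 0], "delta_rot": [0, 0, -1], "grip": 0}
    - {"travel": [0, 0, 0], "delta_rot": [0, 0, -1], "grip": 0}
    - {"travel": [0, 0, 0], "delta_rot": [0, 0, -1], "grip": 0}
    - {"travel": [0, 0, 0], "delta_rot": [0, 0, -1], "grip": 0}
    - {"travel": [0, 0, 0], "delta_rot": [0, 0, -1], "grip": 0}
    - {"travel": [0, 0, 0], "delta_rot": [0, 0, -1], "grip": 0}
    - {"travel": [0, 0, 0], "delta_rot": [0, 0, -0.2], "grip": 0}
    - {"travel": [0, 0, 0], "delta_rot": [0, 0, 0], "grip": 0}

```text
t: 5.1
ee_pos: [0.5084, -0.2607, 0.1921]
tcp_rot: [[0.295, -0.955, -0.0], [-0.955, -0.295, 0.0], [-0.0, 0.0, -1.0]]
wrist_force: [0.1, 0.2, -0.2]
gripper_width: 0.0854
finger_force: 0.0
```

```bash
python3 -c "
from h import *
o=robot.observe();print(o['joint_positions'].round(3),o['ee_pos'].round(4),o['t'],o['tcp_rot'].round(3))
c=shot('top','t1',(310,160,410,260),6);shot('side','s1',(270,150,370,225),4)"
```

```text
[-7.5330e+00  1.3070e+01 -1.6727e+01 -4.0000e-03 -6.0222e+01  2.4705e+01] [ 0.5084 -0.2607  0.1921] 5.1 [[ 0.295 -0.955 -0.   ]
 [-0.955 -0.295  0.   ]
 [-0.     0.    -1.   ]]
```

View pics/t1.png

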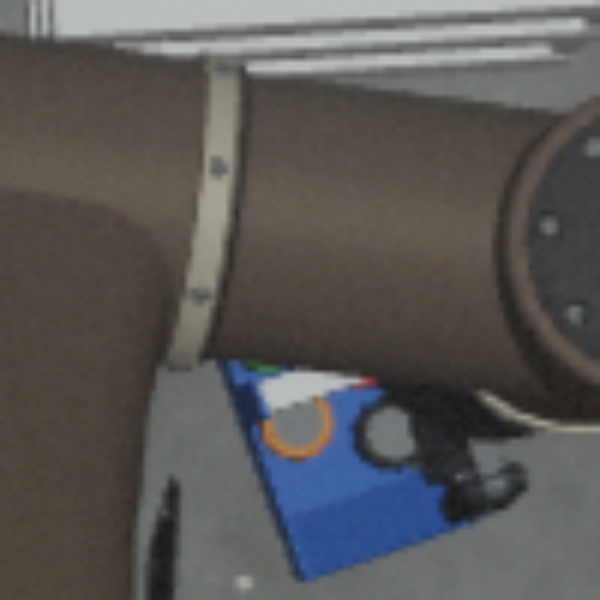

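The arm covers the bar centre, but the tray's visible left edge and ramp match my measured pose. Before grasping I'll probe the wrist kinematics with an empty tilt.

>>> move_arm:
  commands:
    - {"travel": [0, 0, 0], "delta_rot": [1, 0, 0], "grip": 0}
    - {"travel": [0, 0, 0], "delta_rot": [1, 0, 0], "grip": 0}
    - {"travel": [0, 0, 0], "delta_rot": [1, 0, 0], "grip": 0}
    - {"travel": [0, 0, 0], "delta_rot": [1, 0, 0], "grip": 0}
    - {"travel": [0, 0, 0], "delta_rot": [1, 0, 0], "grip": 0}
    - {"travel": [0, 0, 0], "delta_rot": [1, 0, 0], "grip": 0}
    - {"travel": [0, 0, 0], "delta_rot": [0, 0, 0], "grip": 0}

```text
t: 6.08
ee_pos: [0.5078, -0.2612, 0.1924]
tcp_rot: [[0.294, -0.873, 0.389], [-0.956, -0.268, 0.12], [-0.001, -0.407, -0.913]]
wrist_force: [0.5, 0.4, 1.2]
gripper_width: 0.0852
finger_force: 0.0
```

```bash
python3 -c "
from h import *
o=robot.observe();print(o['joint_positions'].round(3).tolist(),o['ee_pos'].round(4).tolist(),o['tcp_rot'].round(4).tolist())"
```

```text
[-17.452, 5.898, -22.017, -19.584, -43.643, 46.6] [0.5078, -0.2612, 0.1924] [[0.2941, -0.873, 0.389], [-0.9558, -0.2684, 0.1202], [-0.0005, -0.4071, -0.9134]]
```

>>> move_arm:
  commands:
    - {"travel": [0, 0, 0], "delta_rot": [-1, 0, 0], "grip": 0}
    - {"travel": [0, 0, 0], "delta_rot": [-1, 0, 0], "grip": 0}
    - {"travel": [0, 0, 0], "delta_rot": [-1, 0, 0], "grip": 0}
    - {"travel": [0, 0, 0], "delta_rot": [-1, 0, 0], "grip": 0}
    - {"travel": [0, 0, 0], "delta_rot": [-1, 0, 0], "grip": 0}
    - {"travel": [0, 0, 0], "delta_rot": [-1, 0, 0], "grip": 0}
    - {"travel": [0, 0, 0.5], "delta_rot": [0, 0, 0], "grip": 0}
    - {"travel": [0, 0, 0], "delta_rot": [0, 0, 0], "grip": 0}

```text
t: 7.08
ee_pos: [0.5078, -0.2603, 0.1782]
tcp_rot: [[0.296, -0.955, -0.002], [-0.955, -0.296, 0.001], [-0.001, 0.002, -1.0]]
wrist_force: [0.2, -0.1, 1.2]
gripper_width: 0.0853
finger_force: 0.0
```

```bash
python3 -c "
from h import *
o=robot.observe();print(o['t'],o['joint_positions'].round(3).tolist(),o['ee_pos'].round(4).tolist(),o['tcp_rot'].round(4).tolist())
d=dict(np.load('pics/t1.npz'));
m=(np.abs(d['img'].astype(int)-[40,85,180]).sum(2)<90); print(m.sum())
for u,v in [(354,226),(355,225),(357,225),(360,224)]: print(px(d,u,v).round(3),d['img'][v,u])
"
```

```text
7.075 [-7.513, 13.77, -17.775, -0.028, -58.58, 24.752] [0.5078, -0.2603, 0.1782] [[0.2961, -0.9551, -0.0021], [-0.9552, -0.2961, 0.0007], [-0.0013, 0.0018, -1.0]]
2823
[ 0.498 -0.217  0.088] [179 183 186]
[ 0.501 -0.221  0.08 ] [185 187 189]
[ 0.501 -0.226  0.083] [184 187 188]
[ 0.504 -0.236  0.077] [185 189 189]
```

View pics/s1.png

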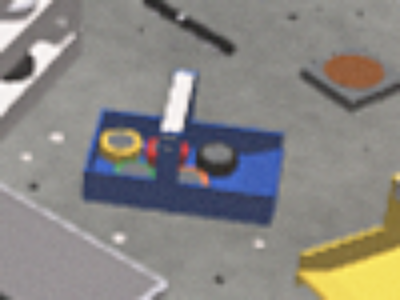

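```bash
cat > kin.py <<'E'
import numpy as np
from scipy.optimize import least_squares
from scipy.spatial.transform import Rotation as Ro
D=[([-55.055,20.588,.6365,-.017,-70.134,-16.506],[.21332,-.63996,.24143],[[-.948693,-.316199,-.00063],[-.316199,.948692,.00139],[.00016,.00152,-1]]),
([-7.437,10.872,-12.687,-.008,-66.477,-64.123],[.5088,-.2598,.242],[[-.949,-.316,-.001],[-.316,.949,0],[.001,0,-1]]),
([-7.533,13.07,-16.727,-.004,-60.222,24.705],[.5084,-.2607,.1921],[[.295,-.955,0],[-.955,-.295,0],[0,0,-1]]),
([-17.452,5.898,-22.017,-19.584,-43.643,46.6],[.5078,-.2612,.1924],[[.2941,-.873,.389],[-.9558,-.2684,.1202],[-.0005,-.4071,-.9134]]),
([-7.513,13.77,-17.775,-.028,-58.58,24.752],[.5078,-.2603,.1782],[[.2961,-.9551,-.0021],[-.9552,-.2961,.0007],[-.0013,.0018,-1]])]
r=lambda a,x:Ro.from_euler(a,x,degrees=True).as_matrix()
def fk(q,p,s4=1,s6=1,tw=0):
    d1,a1,L,a3,d4,d6,yo,yw=p
    A=r('z',q[0]); t=A@[a1,yo,d1]
    A=A@r('y',q[1]); t=t+A@[0,0,L]
    A=A@r('y',-q[2]); t=t+A@[d4,0,a3]
    A=A@r('x',s4*q[3])@r('y',-q[4]); 
    t=t+A@[0,yw,0]+A@[d6,0,0]
    T=A@r('x',s6*q[5])@r('x',tw)@np.array([[0,0,1],[0,1,0],[-1,0,0]]).astype(float)
    return t,T
E
python3 - <<'E'
from kin import *
for s4 in(1,-1):
  for s6 in (1,-1):
    for tw in(0,90,180,270):
      print(s4,s6,tw,[round(np.abs(fk(q,[0]*8,s4,s6,tw)[1]-np.array(R)).max(),3) for q,_,R in D])
E
```

```text
1 1 0 [np.float64(0.939), np.float64(0.52), np.float64(1.488), np.float64(1.675), np.float64(1.489)]
1 1 90 [np.float64(1.572), np.float64(0.865), np.float64(1.801), np.float64(1.571), np.float64(1.801)]
1 1 180 [np.float64(1.731), np.float64(1.498), np.float64(0.551), np.float64(0.441), np.float64(0.55)]
1 1 270 [np.float64(0.466), np.float64(1.785), np.float64(0.828), np.float64(1.082), np.float64(0.83)]
1 -1 0 [np.float64(1.265), np.float64(1.265), np.float64(1.25), np.float64(1.05), np.float64(1.251)]
1 -1 90 [np.float64(1.897), np.float64(1.898), np.float64(1.91), np.float64(1.64), np.float64(1.91)]
1 -1 180 [np.float64(1.265), np.float64(1.265), np.float64(1.25), np.float64(1.611), np.float64(1.252)]
1 -1 270 [np.float64(0.001), np.float64(0.0), np.float64(0.0), np.float64(0.441), np.float64(0.001)]
-1 1 0 [np.float64(0.939), np.float64(0.52), np.float64(1.488), np.float64(1.925), np.float64(1.489)]
-1 1 90 [np.float64(1.572), np.float64(0.865), np.float64(1.801), np.float64(1.17), np.float64(1.801)]
-1 1 180 [np.float64(1.731), np.float64(1.498), np.float64(0.551), np.float64(0.054), np.float64(0.549)]
-1 1 270 [np.float64(0.466), np.float64(1.785), np.float64(0.828), np.float64(1.238), np.float64(0.83)]
-1 -1 0 [np.float64(1.265), np.float64(1.265), np.float64(1.25), np.float64(1.224), np.float64(1.251)]
-1 -1 90 [np.float64(1.897), np.float64(1.898), np.float64(1.91), np.float64(1.912), np.float64(1.91)]
-1 -1 180 [np.float64(1.265), np.float64(1.265), np.float64(1.25), np.float64(1.224), np.float64(1.251)]
-1 -1 270 [np.float64(0.0), np.float64(0.0), np.float64(0.0), np.float64(0.0), np.float64(0.0)]
```

```bash
python3 - <<'E'
from kin import *
def res(p): return np.concatenate([fk(q,p,-1,-1,270)[0]-x for q,x,_ in D])
p0=np.array([.35,0,.4,.0,.4,.2,-.1,-.1])
for w in(1e-2,1e-3,1e-4):
  s=least_squares(lambda p:np.r_[res(p),w*(p-p0)],p0)
  print(w,s.x.round(3),np.abs(res(s.x)).max())
E
```

```text
0.01 [ 0.202  0.001  0.599 -0.001  0.464  0.362 -0.    -0.192] 0.0002051416247567106
0.001 [ 0.199 -0.     0.602  0.     0.464  0.362  0.    -0.192] 3.384198013123285e-05
0.0001 [ 0.199 -0.     0.602  0.     0.464  0.362  0.    -0.192] 3.4413061028137903e-05
```

```bash
cat >> kin.py <<'E'
P=[.199,0,.602,0,.464,.362,0,-.192]
LO=np.array([-176.03,-82.01,-58.28,-173.87,-174.79,-173.66]);HI=np.array([176.03,121.73,71.71,95.51,-.11,173.66])
def ik(x,T,q0):
    def f(q):
        t,A=fk(q,P,-1,-1,270); return np.r_[(t-x)*5,(A-T).ravel()]
    s=least_squares(f,np.clip(q0,LO+.1,HI-.1),bounds=(LO,HI),x_scale=30.); return s.x,np.abs(s.fun).max()
HOP=np.array([.498,.072,.135])
def pourpose(psi,th,back=.035,lz=.142):
    X=np.array([np.cos(np.radians(psi)),np.sin(np.radians(psi)),0]);Z=np.array([0,0,1.])
    c,s=np.cos(np.radians(th)),np.sin(np.radians(th))
    x=c*X+s*Z; z=c*Z-s*X
    lip=HOP+back*X; lip[2]=lz
    tcp=lip+.091*x+.055*z-.008*z
    return tcp,np.column_stack([np.cross(-x,-z),-x,-z])
E
python3 - <<'E'
from kin import *
for psi in (17,30,45,60,78,90,105):
    q=np.array(D[4][0]); out=[]
    for a in np.linspace(17,psi,5): q,e=ik(*pourpose(a,0),q)
    for th in range(0,81,10):
        q,e=ik(*pourpose(psi,th),q); out.append(round(e,3))
        if th in(0,40,80): print(th,q.round(0))
    print(psi,out)
E
```

```text
0 [ 28.  18. -10.   0. -62. -11.]
40 [ 20.  -6. -58.  56.  -0. -59.]
80 [ -41.    8.  -55. -115.  -67.  155.]
17 [np.float64(0.0), np.float64(0.0), np.float64(0.0), np.float64(0.0), np.float64(0.039), np.float64(0.116), np.float64(0.015), np.float64(0.0), np.float64(0.0)]
0 [ 31.  18. -11.   0. -62.  -1.]
40 [ 31.  -6. -45.   3. -11.  -4.]
80 [ 23. -21. -45. -55.  -0.  57.]
30 [np.float64(0.0), np.float64(0.0), np.float64(0.0), np.float64(0.0), np.float64(0.0), np.float64(0.003), np.float64(0.048), np.float64(0.126), np.float64(0.239)]
0 [ 34.  17. -12.   0. -61.  11.]
40 [ 19.  -3. -27. -32. -32.  48.]
80 [-36.  15. -35. -91. -76. 139.]
45 [np.float64(0.0), np.float64(0.0), np.float64(0.0), np.float64(0.0), np.float64(0.0), np.float64(0.0), np.float64(0.0), np.float64(0.0), np.float64(0.0)]
0 [ 37.  15. -15.   0. -60.  23.]
40 [ 11.   1. -20. -41. -48.  72.]
80 [-32.  20. -25. -82. -84. 135.]
60 [np.float64(0.0), np.float64(0.0), np.float64(0.0), np.float64(0.0), np.float64(0.0), np.float64(0.0), np.float64(0.0), np.float64(0.0), np.float64(0.0)]
0 [ 41.  12. -19.   0. -59.  37.]
40 [  7.   6. -14. -43. -62.  89.]
80 [-26.  26. -14. -73. -94. 132.]
78 [np.float64(0.0), np.float64(0.0), np.float64(0.0), np.float64(0.0), np.float64(0.0), np.float64(0.0), np.float64(0.0), np.float64(0.0), np.float64(0.0)]
0 [ 43.  10. -21.   0. -59.  47.]
40 [  6.   9. -11. -43. -71.  98.]
80 [ -22.   30.   -7.  -68. -101.  131.]
90 [np.float64(0.0), np.float64(0.0), np.float64(0.0), np.float64(0.0), np.float64(0.0), np.float64(0.0), np.float64(0.0), np.float64(0.0), np.float64(0.0)]
0 [ 45.   7. -25.   0. -58.  60.]
40 [  7.  12.  -7. -40. -80. 109.]
80 [ -17.   34.    2.  -63. -110.  130.]
105 [np.float64(0.0), np.float64(0.0), np.float64(0.0), np.float64(0.0), np.float64(0.0), np.float64(0.0), np.float64(0.0), np.float64(0.0), np.float64(0.0)]
```

>>> move_arm:
  commands:
    - {"travel": [0, -0.1, 0.9], "delta_rot": [0, 0, 0], "grip": 0}
    - {"travel": [0, 0, 0.9], "delta_rot": [0, 0, 0], "grip": 0}
    - {"travel": [0, 0, 0.9], "delta_rot": [0, 0, 0], "grip": 0}
    - {"travel": [0, 0, 0.9], "delta_rot": [0, 0, 0], "grip": 0}
    - {"travel": [0, 0, 0.9], "delta_rot": [0, 0, 0], "grip": 0}
    - {"travel": [0, 0, 0], "delta_rot": [0, 0, 0], "grip": 1}
    - {"travel": [0, 0, 0], "delta_rot": [0, 0, 0], "grip": 1}
    - {"travel": [0, 0, 0], "delta_rot": [0, 0, 0], "grip": 1}
  grip_force: 80

```text
t: 8.07
ee_pos: [0.5116, -0.2602, 0.0685]
tcp_rot: [[0.296, -0.955, 0.002], [-0.955, -0.296, -0.0], [0.001, -0.002, -1.0]]
wrist_force: [-0.3, -1.0, 0.5]
gripper_width: 0.0322
finger_force: 0.0
```

>>> move_arm:
  commands:
    - {"travel": [0, 0, 0], "delta_rot": [0, 0, 0], "grip": 1}
    - {"travel": [0, 0, 0], "delta_rot": [0, 0, 0], "grip": 1}
    - {"travel": [0, 0, 0], "delta_rot": [0, 0, 0], "grip": 1}

```text
t: 8.45
ee_pos: [0.5121, -0.2602, 0.0687]
tcp_rot: [[0.297, -0.955, 0.003], [-0.955, -0.297, -0.001], [0.001, -0.002, -1.0]]
wrist_force: [0.2, 1.3, 6.1]
gripper_width: 0.0145
finger_force: 79.4
```

```bash
cat >> kin.py <<'E'
def plan(x0,T0,poses):
    "rows (travel,rot units) between consecutive tool poses, tool axes of each row start"
    out=[]
    for x,T in poses:
        out.append((np.r_[T0.T@(x-x0)/.025, Ro.from_matrix(T0.T@T).as_rotvec(degrees=True)/4]).round(2).tolist()); x0,T0=x,T
    return out
E
python3 - <<'E'
from kin import *
from plant import robot
o=robot.observe();x0=o['ee_pos']+[0,0,.15];T0=o['tcp_rot']
a,_=pourpose(78,0,lz=.165);print(a)
n=20
ps=[];
for i in range(1,n+1):
    s=i/n; ps.append((x0+(a-x0)*s,pourpose(17.3+(78-17.3)*s,0)[1]))
for row in plan(x0,T0,ps): print(row)
q=o['joint_positions']
for x,T in [(x0,T0)]+ps: q,e=ik(x,T,q)
print(q,e)
E
```

```text
[0.52419687 0.1952466  0.212     ]
[-0.86, -0.29, 0.01, -0.03, -0.02, -0.77]
[-0.85, -0.34, 0.01, 0.0, 0.0, -0.76]
[-0.83, -0.38, 0.01, 0.0, 0.0, -0.76]
[-0.81, -0.43, 0.01, 0.0, 0.0, -0.76]
[-0.78, -0.47, 0.01, 0.0, 0.0, -0.76]
[-0.76, -0.51, 0.01, 0.0, 0.0, -0.76]
[-0.73, -0.55, 0.01, 0.0, 0.0, -0.76]
[-0.7, -0.59, 0.01, 0.0, 0.0, -0.76]
[-0.67, -0.62, 0.01, 0.0, 0.0, -0.76]
[-0.63, -0.66, 0.01, 0.0, 0.0, -0.76]
[-0.6, -0.69, 0.01, 0.0, 0.0, -0.76]
[-0.56, -0.72, 0.01, 0.0, 0.0, -0.76]
[-0.52, -0.75, 0.01, 0.0, 0.0, -0.76]
[-0.48, -0.78, 0.01, 0.0, 0.0, -0.76]
[-0.44, -0.8, 0.01, 0.0, 0.0, -0.76]
[-0.39, -0.82, 0.01, 0.0, 0.0, -0.76]
[-0.35, -0.84, 0.01, 0.0, 0.0, -0.76]
[-0.31, -0.86, 0.01, 0.0, 0.0, -0.76]
[-0.26, -0.87, 0.01, 0.0, 0.0, -0.76]
[-0.21, -0.89, 0.01, 0.0, 0.0, -0.76]
[ 4.05030580e+01  1.09857401e+01 -1.67535163e+01 -9.28185215e-11
 -6.22607437e+01  3.74969420e+01] 2.092548356813495e-11
```

>>> move_arm:
  commands:
    - {"travel": [0, 0, -0.4], "delta_rot": [0, 0, 0], "grip": 1}
    - {"travel": [0, 0, -0.8], "delta_rot": [0, 0, 0], "grip": 1}
    - {"travel": [0, 0, -0.8], "delta_rot": [0, 0, 0], "grip": 1}
    - {"travel": [0, 0, -0.8], "delta_rot": [0, 0, 0], "grip": 1}
    - {"travel": [0, 0, -0.8], "delta_rot": [0, 0, 0], "grip": 1}
    - {"travel": [0, 0, -0.8], "delta_rot": [0, 0, 0], "grip": 1}
    - {"travel": [0, 0, -0.8], "delta_rot": [0, 0, 0], "grip": 1}
    - {"travel": [0, 0, -0.8], "delta_rot": [0, 0, 0], "grip": 1}

```text
t: 9.45
ee_pos: [0.5103, -0.2598, 0.2182]
tcp_rot: [[0.296, -0.955, -0.001], [-0.955, -0.296, 0.0], [-0.001, 0.0, -1.0]]
wrist_force: [-0.5, -0.6, -3.1]
gripper_width: 0.0142
finger_force: 78.2
```

```bash
python3 -c "
from h import *
shot('side','s2',None,1.4)"
```

```text
(no output)
```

View pics/s2.png

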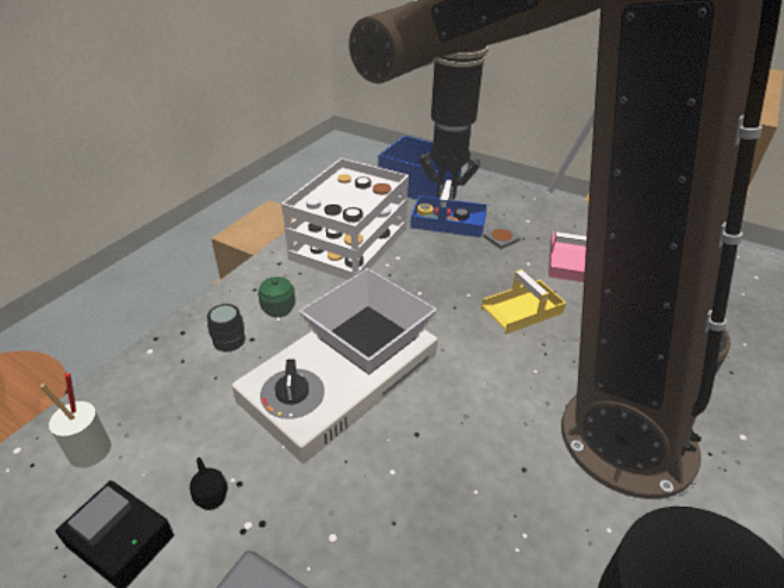

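The tray hangs level at (448,215) with the caps still in it. I'm carrying it to the hopper.

>>> move_arm:
  commands:
    - {"travel": [-0.86, -0.29, 0], "delta_rot": [0, 0, -0.76], "grip": 1}
    - {"travel": [-0.85, -0.34, 0], "delta_rot": [0, 0, -0.76], "grip": 1}
    - {"travel": [-0.83, -0.38, 0], "delta_rot": [0, 0, -0.76], "grip": 1}
    - {"travel": [-0.81, -0.43, 0], "delta_rot": [0, 0, -0.76], "grip": 1}
    - {"travel": [-0.78, -0.47, 0], "delta_rot": [0, 0, -0.76], "grip": 1}
    - {"travel": [-0.76, -0.51, 0], "delta_rot": [0, 0, -0.76], "grip": 1}
    - {"travel": [-0.73, -0.55, 0], "delta_rot": [0, 0, -0.76], "grip": 1}
    - {"travel": [-0.7, -0.59, 0], "delta_rot": [0, 0, -0.76], "grip": 1}

```text
t: 10.5
ee_pos: [0.5151, -0.0766, 0.217]
tcp_rot: [[0.665, -0.747, -0.001], [-0.747, -0.665, 0.0], [-0.001, 0.0, -1.0]]
wrist_force: [0.3, -0.4, -2.6]
gripper_width: 0.0144
finger_force: 78.2
```

>>> move_arm:
  commands:
    - {"travel": [-0.67, -0.62, 0], "delta_rot": [0, 0, -0.76], "grip": 1}
    - {"travel": [-0.63, -0.66, 0], "delta_rot": [0, 0, -0.76], "grip": 1}
    - {"travel": [-0.6, -0.69, 0], "delta_rot": [0, 0, -0.76], "grip": 1}
    - {"travel": [-0.56, -0.72, 0], "delta_rot": [0, 0, -0.76], "grip": 1}
    - {"travel": [-0.52, -0.75, 0], "delta_rot": [0, 0, -0.76], "grip": 1}
    - {"travel": [-0.48, -0.78, 0], "delta_rot": [0, 0, -0.76], "grip": 1}
    - {"travel": [-0.44, -0.8, 0], "delta_rot": [0, 0, -0.76], "grip": 1}
    - {"travel": [-0.39, -0.82, 0], "delta_rot": [0, 0, -0.76], "grip": 1}

```text
t: 11.5
ee_pos: [0.5199, 0.1057, 0.217]
tcp_rot: [[0.913, -0.407, -0.001], [-0.407, -0.913, -0.0], [-0.001, 0.0, -1.0]]
wrist_force: [-0.3, 0.1, -2.7]
gripper_width: 0.0149
finger_force: 78.2
```

>>> move_arm:
  commands:
    - {"travel": [-0.35, -0.84, 0], "delta_rot": [0, 0, -0.76], "grip": 1}
    - {"travel": [-0.31, -0.86, 0], "delta_rot": [0, 0, -0.76], "grip": 1}
    - {"travel": [-0.26, -0.87, 0], "delta_rot": [0, 0, -0.76], "grip": 1}
    - {"travel": [-0.21, -0.7, 0], "delta_rot": [0, 0, -0.76], "grip": 1}
    - {"travel": [0, -0.2, 0], "delta_rot": [0, 0, 0], "grip": 1}
    - {"travel": [0, 0, 0], "delta_rot": [0, 0, 0], "grip": 1}

```text
t: 12.25
ee_pos: [0.5226, 0.1968, 0.2171]
tcp_rot: [[0.978, -0.207, -0.0], [-0.207, -0.978, -0.0], [-0.0, 0.0, -1.0]]
wrist_force: [-0.2, -0.4, -1.8]
gripper_width: 0.0146
finger_force: 78.2
```

```bash
python3 - <<'E'
from kin import *
from h import *
shot('top','t3',(130,140,330,290),4)
o=robot.observe();x0=o['ee_pos'];T0=o['tcp_rot'];q=o['joint_positions'];print(o['t'])
# grasp 4 mm higher than nominal on the bar
def pp(th,lz):
    x,T=pourpose(78,th,.035,lz); return x-.004*T[:,2],T
ps=[pp(th,.165-.02*min(1,th/40)) for th in np.linspace(0,76,21)[1:]]
ps=[(x,T) for x,T in ps]
for r_ in plan(x0,T0,ps): print(r_)
for x,T in ps: q,e=ik(x,T,q);print(q.round(0),round(e,4),x.round(3))
E
```

```text
12.3
[0.07, 0.18, -0.11, 0.95, 0.0, 0.01]
[-0.0, 0.15, -0.16, 0.95, -0.0, -0.0]
[0.0, 0.15, -0.16, 0.95, -0.0, -0.0]
[0.0, 0.16, -0.16, 0.95, -0.0, -0.0]
[-0.0, 0.16, -0.16, 0.95, 0.0, 0.0]
[0.0, 0.17, -0.16, 0.95, -0.0, 0.0]
[-0.0, 0.17, -0.17, 0.95, 0.0, -0.0]
[0.0, 0.18, -0.17, 0.95, -0.0, 0.0]
[-0.0, 0.18, -0.17, 0.95, 0.0, 0.0]
[0.0, 0.19, -0.17, 0.95, 0.0, 0.0]
[-0.0, 0.17, -0.21, 0.95, -0.0, -0.0]
[0.0, 0.14, -0.24, 0.95, 0.0, 0.0]
[-0.0, 0.14, -0.24, 0.95, 0.0, -0.0]
[-0.0, 0.14, -0.24, 0.95, -0.0, 0.0]
[-0.0, 0.14, -0.24, 0.95, -0.0, 0.0]
[0.0, 0.14, -0.24, 0.95, 0.0, -0.0]
[0.0, 0.14, -0.24, 0.95, 0.0, 0.0]
[0.0, 0.14, -0.24, 0.95, -0.0, -0.0]
[-0.0, 0.14, -0.24, 0.95, 0.0, 0.0]
[-0.0, 0.14, -0.24, 0.95, -0.0, -0.0]
[ 39.   9. -17.  -3. -61.  41.] 0.0 [0.523 0.192 0.22 ]
[ 36.   8. -17.  -6. -60.  44.] 0.0 [0.523 0.188 0.224]
[ 34.   7. -17.  -9. -58.  48.] 0.0 [0.522 0.184 0.227]
[ 31.   6. -17. -13. -58.  53.] 0.0 [0.521 0.179 0.23 ]
[ 28.   5. -16. -17. -57.  58.] 0.0 [0.52  0.174 0.233]
[ 25.   5. -16. -22. -57.  63.] 0.0 [0.519 0.169 0.236]
[ 21.   4. -16. -26. -58.  68.] 0.0 [0.517 0.163 0.238]
[ 18.   4. -15. -31. -59.  74.] 0.0 [0.516 0.158 0.24 ]
[ 13.   5. -15. -36. -60.  80.] 0.0 [0.515 0.152 0.241]
[  9.   5. -14. -41. -62.  86.] 0.0 [0.514 0.146 0.242]
[  5.   6. -14. -45. -64.  91.] 0.0 [0.512 0.139 0.244]
[  1.   7. -14. -49. -67.  97.] 0.0 [0.511 0.133 0.246]
[ -3.   8. -13. -53. -70. 101.] 0.0 [0.51  0.126 0.247]
[ -7.   9. -13. -57. -73. 106.] 0.0 [0.508 0.12  0.248]
[-11.  11. -13. -60. -76. 110.] 0.0 [0.507 0.113 0.249]
[-14.  13. -13. -63. -79. 114.] 0.0 [0.505 0.106 0.249]
[-17.  15. -13. -65. -82. 118.] 0.0 [0.504 0.099 0.249]
[-20.  18. -14. -67. -86. 122.] 0.0 [0.502 0.093 0.248]
[-23.  20. -14. -69. -89. 125.] 0.0 [0.501 0.086 0.247]
[-25.  23. -14. -71. -92. 128.] 0.0 [0.5   0.079 0.246]
```

View pics/t3.png

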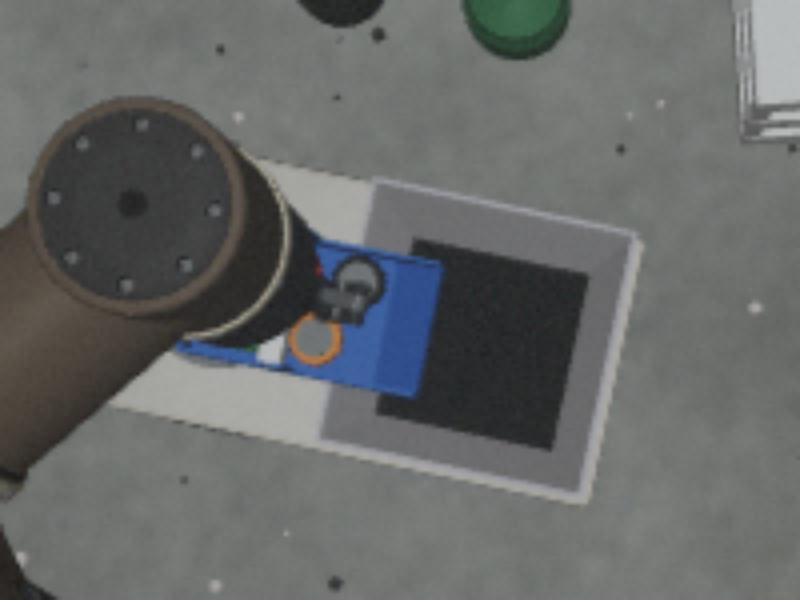

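The lip at (428,330) sits about 3 cm short of the hopper's centre at (481,339) and is aligned with it. I'm pouring now.

>>> move_arm:
  commands:
    - {"travel": [0.05, 0.18, -0.12], "delta_rot": [0.95, 0, 0], "grip": 1}
    - {"travel": [0, 0.15, -0.16], "delta_rot": [0.95, 0, 0], "grip": 1}
    - {"travel": [0, 0.15, -0.16], "delta_rot": [0.95, 0, 0], "grip": 1}
    - {"travel": [0, 0.16, -0.16], "delta_rot": [0.95, 0, 0], "grip": 1}
    - {"travel": [0, 0.16, -0.16], "delta_rot": [0.95, 0, 0], "grip": 1}
    - {"travel": [0, 0.17, -0.16], "delta_rot": [0.95, 0, 0], "grip": 1}
    - {"travel": [0, 0.17, -0.17], "delta_rot": [0.95, 0, 0], "grip": 1}
    - {"travel": [0, 0.18, -0.17], "delta_rot": [0.95, 0, 0], "grip": 1}
  grip_force: 100

```text
t: 13.3
ee_pos: [0.5155, 0.1571, 0.2403]
tcp_rot: [[0.978, -0.179, 0.106], [-0.208, -0.843, 0.496], [0.001, -0.508, -0.862]]
wrist_force: [0.2, -0.3, -3.0]
gripper_width: 0.0139
finger_force: 99.9
```

>>> move_arm:
  commands:
    - {"travel": [0, 0.18, -0.17], "delta_rot": [0.95, 0, 0], "grip": 1}
    - {"travel": [0, 0.19, -0.17], "delta_rot": [0.95, 0, 0], "grip": 1}
    - {"travel": [0, 0.17, -0.21], "delta_rot": [0.95, 0, 0], "grip": 1}
    - {"travel": [0, 0.14, -0.24], "delta_rot": [0.95, 0, 0], "grip": 1}
    - {"travel": [0, 0.14, -0.24], "delta_rot": [0.95, 0, 0], "grip": 1}
    - {"travel": [0, 0.14, -0.24], "delta_rot": [0.95, 0, 0], "grip": 1}
    - {"travel": [0, 0.14, -0.24], "delta_rot": [0.95, 0, 0], "grip": 1}
    - {"travel": [0, 0.14, -0.24], "delta_rot": [0.95, 0, 0], "grip": 1}

```text
t: 14.3
ee_pos: [0.5048, 0.1049, 0.2502]
tcp_rot: [[0.978, -0.1, 0.183], [-0.208, -0.476, 0.854], [0.001, -0.874, -0.487]]
wrist_force: [0.5, 0.2, -1.7]
gripper_width: 0.0143
finger_force: 100.0
```

>>> move_arm:
  commands:
    - {"travel": [0, 0.14, -0.24], "delta_rot": [0.95, 0, 0], "grip": 1}
    - {"travel": [0, 0.14, -0.24], "delta_rot": [0.95, 0, 0], "grip": 1}
    - {"travel": [0, 0.14, -0.24], "delta_rot": [0.95, 0, 0], "grip": 1}
    - {"travel": [0, 0.14, -0.24], "delta_rot": [0.95, 0, 0], "grip": 1}
    - {"travel": [0, 0, 0], "delta_rot": [0, 0, 0], "grip": 1}
    - {"travel": [0, 0, 0], "delta_rot": [0, 0, 0], "grip": 1}

```text
t: 15.05
ee_pos: [0.4994, 0.0789, 0.2468]
tcp_rot: [[0.978, -0.05, 0.202], [-0.208, -0.239, 0.949], [0.001, -0.97, -0.244]]
wrist_force: [-0.7, -0.5, -1.8]
gripper_width: 0.0143
finger_force: 100.1
```

```bash
python3 -c "
from h import *
a=shot('side','s4')['img'][130:330,150:350,::-1];b=shot('top','t4')['img'][140:340,150:350,::-1]
cv2.imwrite('pics/c4.png',cv2.resize(np.hstack([a,b]),None,fx=2,fy=2))
print(robot.observe()['t'])"
```

```text
15.15
```

View pics/c4.png

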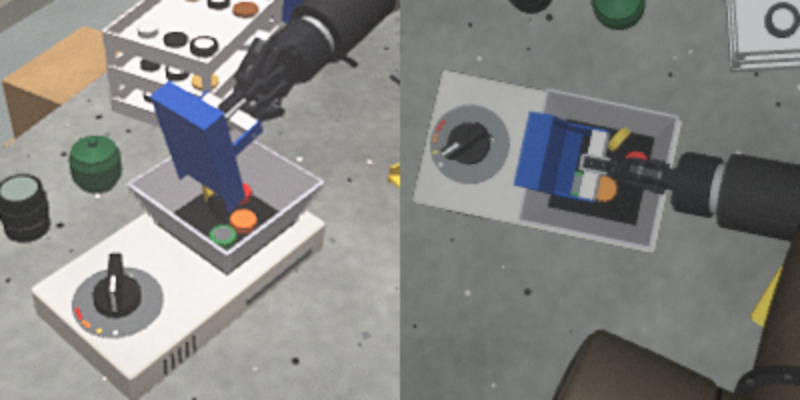

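All caps appear to have slid out: green (222,235), orange (243,220), red (243,190) and yellow on edge near the tray. I'll lift clear and look.

>>> move_arm:
  commands:
    - {"travel": [0, -0.4, -0.1], "delta_rot": [0, 0, 0], "grip": 1}
    - {"travel": [0, -0.8, -0.2], "delta_rot": [0, 0, 0], "grip": 1}
    - {"travel": [0, -0.8, -0.2], "delta_rot": [0, 0, 0], "grip": 1}
    - {"travel": [0, -0.8, -0.2], "delta_rot": [0, 0, 0], "grip": 1}
    - {"travel": [0, 0, 0], "delta_rot": [0, 0, 0], "grip": 1}

```text
t: 15.78
ee_pos: [0.4992, 0.0795, 0.3212]
tcp_rot: [[0.978, -0.045, 0.202], [-0.207, -0.239, 0.949], [0.005, -0.97, -0.243]]
wrist_force: [-0.8, 0.4, -2.1]
gripper_width: 0.0141
finger_force: 100.2
```

```bash
python3 - <<'E'
from h import *
from kin import *
a=shot('side','s5')['img'][150:290,180:320,::-1];b=shot('top','t5')['img'][150:290,190:330,::-1]
cv2.imwrite('pics/c5.png',cv2.resize(np.hstack([a,b]),None,fx=2.8,fy=2.8))
o=robot.observe();x0=o['ee_pos'];T0=o['tcp_rot'];q=o['joint_positions'];print(o['t'],x0)
a=np.array([.5116,-.2602,.22]);n=24
g=[]
for i in range(1,n+1):
    s=i/n; sp=max(0,(i-4)/(n-4))
    x=x0+(a-x0)*np.array([sp,sp,sp]); T=pourpose(78+(17.3-78)*sp,76*(1-s))[1]; g.append((x,T))
for r_ in plan(x0,T0,g): print(r_)
for x,T in g: q,e=ik(x,T,q);print(q.round(0),round(e,4)) if e>1e-3 else 0
print(q)
E
```

```text
15.875 [0.4987665  0.07953802 0.31920026]
[0.0, 0.0, 0.0, -0.78, 0.01, 0.02]
[0.0, 0.0, 0.0, -0.79, -0.0, -0.0]
[0.0, 0.0, 0.0, -0.79, 0.0, -0.0]
[0.0, 0.0, 0.0, -0.79, 0.0, 0.0]
[0.17, 0.47, -0.5, -0.79, 0.67, 0.36]
[0.2, 0.5, -0.46, -0.79, 0.65, 0.4]
[0.24, 0.51, -0.43, -0.79, 0.62, 0.43]
[0.27, 0.53, -0.39, -0.79, 0.6, 0.46]
[0.3, 0.54, -0.35, -0.79, 0.57, 0.5]
[0.33, 0.55, -0.3, -0.79, 0.55, 0.53]
[0.36, 0.55, -0.26, -0.79, 0.52, 0.56]
[0.39, 0.55, -0.22, -0.79, 0.48, 0.58]
[0.42, 0.54, -0.17, -0.79, 0.45, 0.61]
[0.45, 0.53, -0.13, -0.79, 0.42, 0.63]
[0.48, 0.52, -0.09, -0.79, 0.38, 0.66]
[0.5, 0.5, -0.04, -0.79, 0.34, 0.68]
[0.53, 0.48, -0.01, -0.79, 0.31, 0.69]
[0.55, 0.45, 0.03, -0.79, 0.27, 0.71]
[0.57, 0.42, 0.07, -0.79, 0.23, 0.72]
[0.59, 0.38, 0.1, -0.79, 0.19, 0.74]
[0.6, 0.35, 0.13, -0.79, 0.15, 0.74]
[0.62, 0.31, 0.15, -0.79, 0.1, 0.75]
[0.63, 0.27, 0.17, -0.79, 0.06, 0.76]
[0.65, 0.22, 0.19, -0.79, 0.02, 0.76]
[-7.41493729e+00  1.19909870e+01 -1.43475184e+01  4.04652606e-09
 -6.36614945e+01  2.47149373e+01]
```

View pics/c5.png

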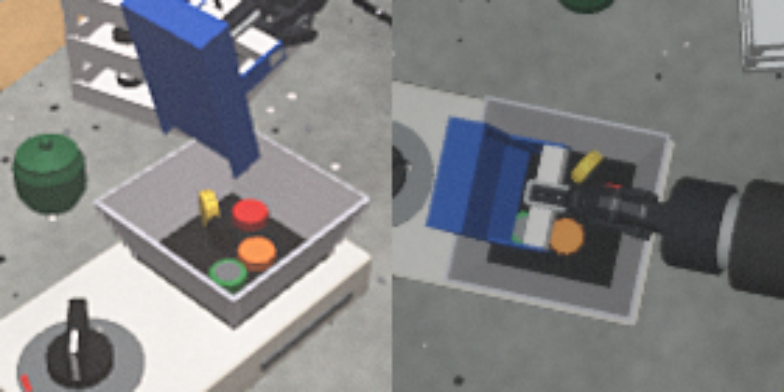

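Green, orange, red and yellow (on edge, at (208,207)) are in the hopper. Black is hard to see against the dark floor, so I'll check it once the arm has moved away. I'm carrying the tray back.

>>> move_arm:
  commands:
    - {"travel": [0, 0, 0], "delta_rot": [-0.79, 0, 0], "grip": 1}
    - {"travel": [0, 0, 0], "delta_rot": [-0.79, 0, 0], "grip": 1}
    - {"travel": [0, 0, 0], "delta_rot": [-0.79, 0, 0], "grip": 1}
    - {"travel": [0, 0, 0], "delta_rot": [-0.79, 0, 0], "grip": 1}
    - {"travel": [0.17, 0.47, -0.5], "delta_rot": [-0.79, 0.67, 0.36], "grip": 1}
    - {"travel": [0.2, 0.5, -0.46], "delta_rot": [-0.79, 0.65, 0.4], "grip": 1}
    - {"travel": [0.24, 0.51, -0.43], "delta_rot": [-0.79, 0.62, 0.43], "grip": 1}
    - {"travel": [0.27, 0.53, -0.39], "delta_rot": [-0.79, 0.6, 0.46], "grip": 1}

```text
t: 16.88
ee_pos: [0.5014, 0.0109, 0.2979]
tcp_rot: [[0.912, -0.261, 0.316], [-0.41, -0.578, 0.706], [-0.002, -0.773, -0.635]]
wrist_force: [-0.2, -0.5, -2.2]
gripper_width: 0.0141
finger_force: 100.0
```

>>> move_arm:
  commands:
    - {"travel": [0.3, 0.54, -0.35], "delta_rot": [-0.79, 0.57, 0.5], "grip": 1}
    - {"travel": [0.33, 0.55, -0.3], "delta_rot": [-0.79, 0.55, 0.53], "grip": 1}
    - {"travel": [0.36, 0.55, -0.26], "delta_rot": [-0.79, 0.52, 0.56], "grip": 1}
    - {"travel": [0.39, 0.55, -0.22], "delta_rot": [-0.79, 0.48, 0.58], "grip": 1}
    - {"travel": [0.42, 0.54, -0.17], "delta_rot": [-0.79, 0.45, 0.61], "grip": 1}
    - {"travel": [0.45, 0.53, -0.13], "delta_rot": [-0.79, 0.42, 0.63], "grip": 1}
    - {"travel": [0.48, 0.52, -0.09], "delta_rot": [-0.79, 0.38, 0.66], "grip": 1}
    - {"travel": [0.5, 0.5, -0.04], "delta_rot": [-0.79, 0.34, 0.68], "grip": 1}

```text
t: 17.88
ee_pos: [0.506, -0.1247, 0.2579]
tcp_rot: [[0.663, -0.678, 0.318], [-0.749, -0.599, 0.285], [-0.003, -0.427, -0.904]]
wrist_force: [0.1, -0.7, -1.5]
gripper_width: 0.0141
finger_force: 100.0
```

>>> move_arm:
  commands:
    - {"travel": [0.53, 0.48, -0.01], "delta_rot": [-0.79, 0.31, 0.69], "grip": 1}
    - {"travel": [0.55, 0.45, 0.03], "delta_rot": [-0.79, 0.27, 0.71], "grip": 1}
    - {"travel": [0.57, 0.42, 0.07], "delta_rot": [-0.79, 0.23, 0.72], "grip": 1}
    - {"travel": [0.59, 0.38, 0.1], "delta_rot": [-0.79, 0.19, 0.74], "grip": 1}
    - {"travel": [0.6, 0.35, 0.13], "delta_rot": [-0.79, 0.15, 0.74], "grip": 1}
    - {"travel": [0.62, 0.31, 0.15], "delta_rot": [-0.79, 0.1, 0.75], "grip": 1}
    - {"travel": [0.63, 0.27, 0.17], "delta_rot": [-0.79, 0.06, 0.76], "grip": 1}
    - {"travel": [0.65, 0.22, 0.19], "delta_rot": [-0.79, 0.02, 0.76], "grip": 1}

```text
t: 18.88
ee_pos: [0.5112, -0.2607, 0.2176]
tcp_rot: [[0.297, -0.955, -0.002], [-0.955, -0.297, 0.002], [-0.002, 0.002, -1.0]]
wrist_force: [-0.5, -0.7, -2.1]
gripper_width: 0.0139
finger_force: 100.0
```

>>> move_arm:
  commands:
    - {"travel": [0, 0, 0], "delta_rot": [0, 0, 0], "grip": 1}

```text
t: 19.0
ee_pos: [0.5115, -0.2607, 0.2166]
tcp_rot: [[0.298, -0.955, -0.002], [-0.955, -0.298, 0.002], [-0.003, 0.002, -1.0]]
wrist_force: [0.2, 0.1, -1.5]
gripper_width: 0.0139
finger_force: 99.9
```

```bash
python3 - <<'E'
from h import *
from kin import *
a=shot('side','s6')['img'][120:260,180:380,::-1];b=shot('top','t6')['img'][170:310,190:330,::-1]
cv2.imwrite('pics/c6.png',np.hstack([cv2.resize(a,(500,350)),cv2.resize(b,(300,300))[:, :, :]]) if 0 else np.hstack([cv2.resize(a,(500,350)),cv2.resize(b,(300,300)) if 0 else cv2.copyMakeBorder(cv2.resize(b,(300,300)),0,50,0,0,0)]))
o=robot.observe();x0=o['ee_pos'];T0=o['tcp_rot'];print(o['t'],x0,T0)
T=pourpose(17.3,0)[1]
print(plan(x0,T0,[(np.array([.5116,-.2602,.0785]),T)]))
E
```

```text
19.1 [ 0.51148381 -0.26024794  0.21789819] [[ 2.98557092e-01 -9.54391556e-01  6.47868616e-04]
 [-9.54389144e-01 -2.98554606e-01  2.55129793e-03]
 [-2.24151304e-03 -1.38002687e-03 -9.99996536e-01]]
[[0.01, 0.0, 5.58, -0.02, 0.03, 0.02]]
```

View pics/c6.png

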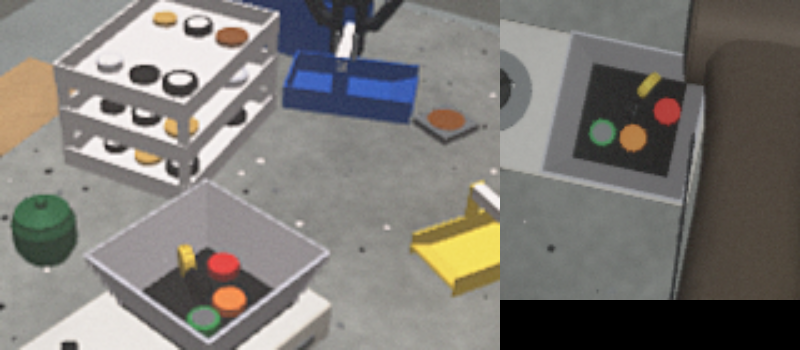

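The tray is empty and level at (350,90). I'm lowering it, and checking the depth image for the black cap.

```bash
python3 - <<'E'
from h import *
d=dict(np.load('pics/t6.npz'))
H=np.array([[px(d,u,v) for u in range(210,290)] for v in range(185,255)])
xy=H[...,:2];dist=np.abs(xy-[.498,.072]).max(-1)
m=(dist<.075)
z=H[...,2]
print(np.median(z[m]))
for v in range(0,70,2): print(''.join('.' if not m[v,u] or z[v,u]<.070 else ('#' if z[v,u]<.09 else '@') for u in range(0,70)))
E
```

```text
0.0675176205946302
...................................................................@@.
..................................................................@@@.
..................................................................@@@.
..................................................................@@@.
..................................................................@@@.
.................................................................@@@@.
.................................................................@@@@.
........................................................@.@@@@@@@@@@@.
................@@@###..............##.##############@@@@@@@@@@@@@@@@.
...............@@@###.................#.....################@@@#@@@@@.
................@@####...........................@@@##.....#######@@@.
................@####..........................@@@@@@@#.....#....#@@@.
................@###..........................@@@@@@@#..............#.
................####........................@@@@@@@#...............##.
.................###........................#@@@@#.................##.
................
[... 703 characters left out ...]
..............##########...############..............###@@@@.
.........................#####.......##########...............##@@@@@.
.......................................#######...............###@@@@@.
....................................#...#....................##@@@@@@.
...............................#.....#......................###@@@@@@.
.................#..#.......................................##@@@@@@@.
................@#############.........#...................###@@@@@...
...............@@@@@@@@@@#@###########.#...................###@@@@@...
...............@@@@@@@@@@@@@@@@@@@.@##############.........##@@@@@@...
......................................................................
```

>>> move_arm:
  commands:
    - {"travel": [0, 0, 0.8], "delta_rot": [0, 0, 0], "grip": 1}
    - {"travel": [0, 0, 1], "delta_rot": [0, 0, 0], "grip": 1}
    - {"travel": [0, 0, 1], "delta_rot": [0, 0, 0], "grip": 1}
    - {"travel": [0, 0, 1], "delta_rot": [0, 0, 0], "grip": 1}
    - {"travel": [0, 0, 1], "delta_rot": [0, 0, 0], "grip": 1}
    - {"travel": [0, 0, 0.6], "delta_rot": [0, 0, 0], "grip": 1}
    - {"travel": [0, 0, 0.15], "delta_rot": [0, 0, 0], "grip": 1}
    - {"travel": [0, 0, 0.15], "delta_rot": [0, 0, 0], "grip": 1}

```text
t: 20.1
ee_pos: [0.5127, -0.2606, 0.0771]
tcp_rot: [[0.298, -0.955, 0.003], [-0.955, -0.298, 0.001], [-0.0, -0.003, -1.0]]
wrist_force: [0.1, 0.3, -1.4]
gripper_width: 0.0142
finger_force: 99.9
```

>>> move_arm:
  commands:
    - {"travel": [0, 0, 0.12], "delta_rot": [0, 0, 0], "grip": 1}
    - {"travel": [0, 0, 0.12], "delta_rot": [0, 0, 0], "grip": 1}

```text
t: 20.35
ee_pos: [0.5125, -0.2606, 0.0708]
tcp_rot: [[0.298, -0.955, 0.003], [-0.955, -0.298, 0.001], [-0.0, -0.003, -1.0]]
wrist_force: [0.3, -0.6, -1.5]
gripper_width: 0.0142
finger_force: 99.9
```

The depth map shows five objects in the hopper: three flat caps, yellow on edge, and black on edge beside it. I'm setting the tray down and releasing it.

>>> move_arm:
  commands:
    - {"travel": [0, 0, 0.08], "delta_rot": [0, 0, 0], "grip": 1}
    - {"travel": [0, 0, 0.04], "delta_rot": [0, 0, 0], "grip": 1}

```text
t: 20.6
ee_pos: [0.5122, -0.2606, 0.0687]
tcp_rot: [[0.298, -0.955, 0.002], [-0.955, -0.298, 0.001], [-0.0, -0.002, -1.0]]
wrist_force: [-5.5, 6.6, 18.5]
gripper_width: 0.0141
finger_force: 102.5
```

>>> move_arm:
  commands:
    - {"travel": [0, 0, 0], "delta_rot": [0, 0, 0], "grip": 0}
    - {"travel": [0, 0, 0], "delta_rot": [0, 0, 0], "grip": 0}
    - {"travel": [0, 0, 0], "delta_rot": [0, 0, 0], "grip": 0}
    - {"travel": [0, 0, 0], "delta_rot": [0, 0, 0], "grip": 0}
    - {"travel": [0, 0, 0], "delta_rot": [0, 0, 0], "grip": 0}
    - {"travel": [0, 0, 0], "delta_rot": [0, 0, 0], "grip": 0}

```text
t: 21.35
ee_pos: [0.5122, -0.2606, 0.0674]
tcp_rot: [[0.298, -0.955, 0.002], [-0.955, -0.298, 0.001], [-0.001, -0.002, -1.0]]
wrist_force: [0.0, -0.4, -0.9]
gripper_width: 0.0856
finger_force: 0.0
```

>>> move_arm:
  commands:
    - {"travel": [0, 0, -0.5], "delta_rot": [0, 0, 0], "grip": 0}
    - {"travel": [0, 0, -1], "delta_rot": [0, 0, 0], "grip": 0}
    - {"travel": [0, 0, -1], "delta_rot": [0, 0, 0], "grip": 0}
    - {"travel": [0, 0, -1], "delta_rot": [0, 0, 0], "grip": 0}
    - {"travel": [0, 0, -1], "delta_rot": [0, 0, 0], "grip": 0}
    - {"travel": [0, 0, -1], "delta_rot": [0, 0, 0], "grip": 0}
    - {"travel": [0, 0, -1], "delta_rot": [0, 0, 0], "grip": 0}
    - {"travel": [0, 0, 0], "delta_rot": [0, 0, 0], "grip": 0}

```text
t: 22.35
ee_pos: [0.513, -0.2612, 0.2332]
tcp_rot: [[0.298, -0.955, 0.007], [-0.955, -0.298, 0.0], [0.002, -0.006, -1.0]]
wrist_force: [-0.4, -0.3, -0.4]
gripper_width: 0.0854
finger_force: 0.0
```

```bash
python3 - <<'E'
from h import *
from kin import *
shot('side','s7')
d=dict(np.load('pics/t6.npz'))
d0=dict(np.load('pics/top0.npz'))
# dial wing: points with z 0.10..0.12 around (.539,.261)
H=np.array([[px(d0,u,v) for u in range(165,205)] for v in range(195,230)]).reshape(-1,3)
w=H[(H[:,2]>.098)&(np.hypot(H[:,0]-.539,H[:,1]-.261)<.05)]
c=w.mean(0);u_,s,vt=np.linalg.svd((w-c)[:,:2]);print('dial',c,len(w),s,np.degrees(np.arctan2(vt[0,1],vt[0,0])))
o=robot.observe();x0=o['ee_pos'];T0=o['tcp_rot'];print(o['t'],x0,o['joint_positions'])
E
```

```text
dial [0.54168031 0.26926724 0.11215412] 155 [0.23517922 0.06347177] 125.7218470920815
22.4 [ 0.51224459 -0.26084227  0.23157338] [ -7.55696594  11.47601178 -13.28762759  -0.10281998 -64.98625932
  24.92349028]
```

```bash
python3 - <<'E'
from h import *
def cloud(c):
    K=c['intrinsics'];v,u=np.mgrid[0:420,0:560];Z=c['range_z'];k=(Z>0).ravel()
    P=(np.linalg.inv(K)@np.stack([u+0.,v,np.ones_like(Z)]).reshape(3,-1))*Z.ravel()
    return ((P-c['t'][:,None]).T@c['R'])[k], c['img'].reshape(-1,3)[k].astype(int),np.stack([u,v],-1).reshape(-1,2)[k]
cs={'top0':dict(np.load('pics/top0.npz')),'side0':dict(np.load('pics/side0.npz')),'top':capture('top')}
for n,c in cs.items():
    X,col,uv=cloud(c); r=np.hypot(X[:,0]-.539,X[:,1]-.263)
    for z0 in(.095,.106,.110):
        w=X[(X[:,2]>z0)&(X[:,2]<.12)&(r<.045)]
        b=cv2.minAreaRect((w[:,:2]*1000).astype(np.float32)); m=w.mean(0);_,s,vt=np.linalg.svd((w-m)[:,:2],full_matrices=False)
        print(n,z0,len(w),m.round(4),(s/np.sqrt(len(w))).round(4),np.degrees(np.arctan2(vt[0,1],vt[0,0])).round(1),b)
    sk=X[(X[:,2]>.066)&(X[:,2]<.09)&(r<.05)&(col.max(1)<60)]; print('skirt',len(sk),sk.mean(0).round(4) if len(sk) else 0)
    rim=X[(X[:,2]>.130)&(X[:,2]<.140)&(np.hypot(X[:,0]-.498,X[:,1]-.072)<.15)]
    print('rim',len(rim),cv2.minAreaRect((rim[:,:2]*1000).astype(np.float32)) if len(rim)>5 else 0)
    body=X[(X[:,2]>.055)&(X[:,2]<.066)&(np.hypot(X[:,0]-.518,X[:,1]-.168)<.25)&(col.min(1)>90)]
    print('body',len(body),cv2.minAreaRect((body[:,:2]*1000).astype(np.float32)))
    # dots: saturated / bright pixels near dial plate
    hsv=cv2.cvtColor(c['img'],cv2.COLOR_RGB2HSV).reshape(-1,3)[(c['range_z']>0).ravel()]
    k=(r<.06)&(r>.03)&(hsv[:,1]>120)&(hsv[:,2]>100)
    for x,h in zip(X[k],hsv[k]): print('  ',x.round(3),h,np.degrees(np.arctan2(x[1]-.263,x[0]-.539)).round(0))
    k=(r<.036)&(X[:,2]>.1)&(col.min(1)>110); print(' stripe',k.sum(),X[k].mean(0).round(4) if k.any() else 0)
E
```

```text
top0 0.095 161 [0.5417 0.269  0.1114] [0.0191 0.0051] 125.9 ((542.6661987304688, 269.71478271484375), (18.315540313720703, 65.62797546386719), 34.41958999633789)
top0 0.106 140 [0.5424 0.2691 0.1131] [0.0189 0.0049] 125.3 ((542.069091796875, 269.3450927734375), (17.636049270629883, 65.38865661621094), 35.990238189697266)
top0 0.11 117 [0.5417 0.2703 0.114 ] [0.0191 0.0047] 124.7 ((542.5857543945312, 269.70562744140625), (16.538114547729492, 65.4503173828125), 35.61487579345703)
skirt 194 [0.538  0.2653 0.0771]
rim 512 ((502.0461120605469, 79.4771728515625), (187.8114776611328, 187.7893829345703), 77.85404968261719)
body 3087 ((518.3546142578125, 157.4645233154297), (359.451904296875, 199.50706481933594), 77.91014099121094)
   [0.577 0.309 0.062] [  0 143 159] 51.0
   [0.574 0.309 0.06 ] [  0 129 150] 53.0
   [0.571 0.312 0.06 ] [  1 156 162] 57.0
   [0.566 0.316 0.057] [  1 160 163] 63.0
   [0.553 0.32  0.063] [ 15 124 152] 76.0
   [0.551 0.32  0.062] [ 14 148 167] 79.0
   [0.548 0.32  0.061] [ 14 150 170] 81.0
   [0.533 0.321 0.058] [ 26 123 168] 95.0
   [0.53  0.32  0.063] [ 26 135
[... 2382 characters left out ...]
kirt 148 [0.5394 0.2647 0.0778]
rim 417 ((501.931640625, 79.58338928222656), (188.00352478027344, 187.79188537597656), 77.9964599609375)
body 3058 ((518.4141845703125, 157.53591918945312), (359.2979431152344, 199.1753387451172), 77.8988037109375)
   [0.573 0.308 0.067] [  1 129 158] 53.0
   [0.571 0.312 0.059] [  1 152 170] 57.0
   [0.565 0.317 0.066] [  1 140 166] 64.0
   [0.565 0.315 0.06 ] [  1 160 172] 63.0
   [0.556 0.32  0.063] [ 13 139 173] 73.0
   [0.554 0.32  0.062] [ 14 123 160] 76.0
   [0.551 0.32  0.062] [ 14 148 176] 79.0
   [0.548 0.321 0.059] [ 14 146 178] 81.0
   [0.533 0.319 0.064] [ 26 123 174] 96.0
   [0.53  0.32  0.061] [ 26 128 180] 99.0
 stripe 21 [0.5321 0.2857 0.1126]
```

```bash
python3 - <<'E'
from kin import *
from plant import robot
o=robot.observe();x0=o['ee_pos'];T0=o['tcp_rot'];q=o['joint_positions']
def down(a):
    y=np.array([np.cos(np.radians(a)),np.sin(np.radians(a)),0]);z=np.array([0,0,-1.]);return np.column_stack([np.cross(y,z),y,z])
a=np.array([.542,.269,.197]);n=23
g=[(x0+(a-x0)*i/n,down(197.4+(215.3-197.4)*i/n)) for i in range(1,n+1)]
for r_ in plan(x0,T0,g): print(r_)
for x,T in g: q,e=ik(x,T,q)
print(q.round(1),e)
for d in range(0,76,15): q,e=ik(np.array([.542,.269,.097]),down(215.3-d),q); print(d,q.round(1),round(e,4))
E
```

```text
[-0.86, -0.32, 0.06, -0.04, 0.01, -0.22]
[-0.86, -0.34, 0.06, 0.0, 0.0, -0.19]
[-0.85, -0.35, 0.06, 0.0, 0.0, -0.19]
[-0.85, -0.36, 0.06, 0.0, 0.0, -0.19]
[-0.84, -0.37, 0.06, 0.0, 0.0, -0.19]
[-0.84, -0.38, 0.06, 0.0, 0.0, -0.19]
[-0.83, -0.39, 0.06, 0.0, 0.0, -0.19]
[-0.83, -0.41, 0.06, 0.0, 0.0, -0.19]
[-0.82, -0.42, 0.06, 0.0, 0.0, -0.19]
[-0.82, -0.43, 0.06, 0.0, 0.0, -0.19]
[-0.81, -0.44, 0.06, 0.0, 0.0, -0.19]
[-0.81, -0.45, 0.06, 0.0, 0.0, -0.19]
[-0.8, -0.46, 0.06, 0.0, 0.0, -0.19]
[-0.79, -0.47, 0.06, 0.0, 0.0, -0.19]
[-0.79, -0.48, 0.06, 0.0, 0.0, -0.19]
[-0.78, -0.49, 0.06, 0.0, 0.0, -0.19]
[-0.77, -0.5, 0.06, 0.0, 0.0, -0.19]
[-0.77, -0.51, 0.06, 0.0, 0.0, -0.19]
[-0.76, -0.53, 0.06, 0.0, 0.0, -0.19]
[-0.75, -0.54, 0.06, 0.0, 0.0, -0.19]
[-0.74, -0.55, 0.06, 0.0, 0.0, -0.19]
[-0.74, -0.56, 0.06, 0.0, 0.0, -0.19]
[-0.73, -0.57, 0.06, 0.0, 0.0, -0.19]
[ 44.9  15.9 -12.3   0.  -61.8  -9.6] 1.3894996264696147e-10
0 [ 44.9  21.4 -18.9  -0.  -49.7  -9.6] 0.0
15 [ 44.9  21.4 -18.9  -0.  -49.7 -24.6] 0.0
30 [ 44.9  21.4 -18.9  -0.  -49.7 -39.6] 0.0
45 [ 44.9  21.4 -18.9  -0.  -49.7 -54.6] 0.0
60 [ 44.9  21.4 -18.9  -0.  -49.7 -69.6] 0.0
75 [ 44.9  21.4 -18.9  -0.  -49.7 -84.6] 0.0
```

>>> move_arm:
  commands:
    - {"travel": [-0.86, -0.32, 0], "delta_rot": [0, 0, -0.22], "grip": 0}
    - {"travel": [-0.86, -0.34, 0], "delta_rot": [0, 0, -0.19], "grip": 0}
    - {"travel": [-0.85, -0.35, 0], "delta_rot": [0, 0, -0.19], "grip": 0}
    - {"travel": [-0.85, -0.36, 0], "delta_rot": [0, 0, -0.19], "grip": 0}
    - {"travel": [-0.84, -0.37, 0], "delta_rot": [0, 0, -0.19], "grip": 0}
    - {"travel": [-0.84, -0.38, 0], "delta_rot": [0, 0, -0.19], "grip": 0}
    - {"travel": [-0.83, -0.39, 0], "delta_rot": [0, 0, -0.19], "grip": 0}
    - {"travel": [-0.83, -0.41, 0], "delta_rot": [0, 0, -0.19], "grip": 0}

```text
t: 23.45
ee_pos: [0.5218, -0.0762, 0.2294]
tcp_rot: [[0.399, -0.917, 0.0], [-0.917, -0.399, 0.001], [-0.001, -0.001, -1.0]]
wrist_force: [0.5, 0.2, 0.4]
gripper_width: 0.0853
finger_force: 0.0
```

>>> move_arm:
  commands:
    - {"travel": [-0.82, -0.42, 0], "delta_rot": [0, 0, -0.19], "grip": 0}
    - {"travel": [-0.82, -0.43, 0], "delta_rot": [0, 0, -0.19], "grip": 0}
    - {"travel": [-0.81, -0.44, 0], "delta_rot": [0, 0, -0.19], "grip": 0}
    - {"travel": [-0.81, -0.45, 0], "delta_rot": [0, 0, -0.19], "grip": 0}
    - {"travel": [-0.8, -0.46, 0], "delta_rot": [0, 0, -0.19], "grip": 0}
    - {"travel": [-0.79, -0.47, 0], "delta_rot": [0, 0, -0.19], "grip": 0}
    - {"travel": [-0.79, -0.48, 0], "delta_rot": [0, 0, -0.19], "grip": 0}
    - {"travel": [-0.78, -0.49, 0], "delta_rot": [0, 0, -0.19], "grip": 0}

```text
t: 24.45
ee_pos: [0.5327, 0.1079, 0.2297]
tcp_rot: [[0.494, -0.869, 0.0], [-0.869, -0.494, 0.001], [-0.0, -0.001, -1.0]]
wrist_force: [0.2, -0.4, -0.3]
gripper_width: 0.0853
finger_force: 0.0
```

>>> move_arm:
  commands:
    - {"travel": [-0.77, -0.5, 0], "delta_rot": [0, 0, -0.19], "grip": 0}
    - {"travel": [-0.77, -0.51, 0], "delta_rot": [0, 0, -0.19], "grip": 0}
    - {"travel": [-0.76, -0.53, 0], "delta_rot": [0, 0, -0.19], "grip": 0}
    - {"travel": [-0.75, -0.54, 0], "delta_rot": [0, 0, -0.19], "grip": 0}
    - {"travel": [-0.74, -0.55, 0], "delta_rot": [0, 0, -0.19], "grip": 0}
    - {"travel": [-0.74, -0.56, 0], "delta_rot": [0, 0, -0.19], "grip": 0}
    - {"travel": [-0.73, -0.57, 0], "delta_rot": [0, 0, -0.19], "grip": 0}
    - {"travel": [0, 0, 0], "delta_rot": [0, 0, 0], "grip": 0}

```text
t: 25.45
ee_pos: [0.5436, 0.2706, 0.2303]
tcp_rot: [[0.574, -0.819, 0.002], [-0.819, -0.574, 0.001], [-0.0, -0.002, -1.0]]
wrist_force: [-0.2, -0.3, -0.8]
gripper_width: 0.0855
finger_force: 0.0
```

```bash
python3 - <<'E'
from kin import *
from plant import robot
o=robot.observe();x0=o['ee_pos'];T0=o['tcp_rot'];print(o['t'],x0)
y=np.array([np.cos(np.radians(215.3)),np.sin(np.radians(215.3)),0]);z=np.array([0,0,-1.])
print(plan(x0,T0,[(np.array([.542,.269,.097]),np.column_stack([np.cross(y,z),y,z]))]))
E
```

```text
25.45 [0.54364471 0.27062854 0.23031386]
[[0.02, 0.1, 5.33, -0.03, 0.0, -0.07]]
```

>>> move_arm:
  commands:
    - {"travel": [0, 0.1, 0.9], "delta_rot": [0, 0, -0.07], "grip": 0}
    - {"travel": [0, 0, 1], "delta_rot": [0, 0, 0], "grip": 0}
    - {"travel": [0, 0, 1], "delta_rot": [0, 0, 0], "grip": 0}
    - {"travel": [0, 0, 1], "delta_rot": [0, 0, 0], "grip": 0}
    - {"travel": [0, 0, 1], "delta_rot": [0, 0, 0], "grip": 0}
    - {"travel": [0, 0, 0.4], "delta_rot": [0, 0, 0], "grip": 0}
    - {"travel": [0, 0, 0], "delta_rot": [0, 0, 0], "grip": 0}
  grip_force: 60

```text
t: 26.32
ee_pos: [0.5417, 0.2672, 0.098]
tcp_rot: [[0.576, -0.817, 0.001], [-0.817, -0.576, 0.001], [0.0, -0.001, -1.0]]
wrist_force: [-0.1, -0.5, -0.1]
gripper_width: 0.0855
finger_force: 0.0
```

>>> move_arm:
  commands:
    - {"travel": [0, 0, 0], "delta_rot": [0, 0, 0], "grip": 1}
    - {"travel": [0, 0, 0], "delta_rot": [0, 0, 0], "grip": 1}
    - {"travel": [0, 0, 0], "delta_rot": [0, 0, 0], "grip": 1}
    - {"travel": [0, 0, 0], "delta_rot": [0, 0, 0], "grip": 1}
    - {"travel": [0, 0, 0], "delta_rot": [0, 0, 0], "grip": 1}
    - {"travel": [0, 0, 0], "delta_rot": [0, 0, 0], "grip": 1}
    - {"travel": [0, 0, 0], "delta_rot": [0, 0, 0], "grip": 1}

```text
t: 27.2
ee_pos: [0.5431, 0.2685, 0.0991]
tcp_rot: [[0.577, -0.817, 0.005], [-0.817, -0.577, 0.003], [0.0, -0.006, -1.0]]
wrist_force: [4.0, 1.5, 0.9]
gripper_width: 0.0145
finger_force: 63.2
```

Gripped with little side load. I'm turning clockwise, +z about the tool, by 72°.

>>> move_arm:
  commands:
    - {"travel": [0, 0, 0], "delta_rot": [0, 0, 0.8], "grip": 1}
    - {"travel": [0, 0, 0], "delta_rot": [0, 0, 0.8], "grip": 1}
    - {"travel": [0, 0, 0], "delta_rot": [0, 0, 0.8], "grip": 1}
    - {"travel": [0, 0, 0], "delta_rot": [0, 0, 0.8], "grip": 1}
    - {"travel": [0, 0, 0], "delta_rot": [0, 0, 0.8], "grip": 1}
    - {"travel": [0, 0, 0], "delta_rot": [0, 0, 0.8], "grip": 1}
    - {"travel": [0, 0, 0], "delta_rot": [0, 0, 0.8], "grip": 1}
    - {"travel": [0, 0, 0], "delta_rot": [0, 0, 0.8], "grip": 1}

```text
t: 28.2
ee_pos: [0.5432, 0.2686, 0.0991]
tcp_rot: [[0.166, -0.986, 0.005], [-0.986, -0.166, 0.003], [-0.003, -0.005, -1.0]]
wrist_force: [5.5, 3.4, 0.2]
gripper_width: 0.0148
finger_force: 63.1
```

>>> move_arm:
  commands:
    - {"travel": [0, 0, 0], "delta_rot": [0, 0, 0.8], "grip": 1}
    - {"travel": [0, 0, 0], "delta_rot": [0, 0, 0.8], "grip": 1}
    - {"travel": [0, 0, 0], "delta_rot": [0, 0, 0.8], "grip": 1}
    - {"travel": [0, 0, 0], "delta_rot": [0, 0, 0.8], "grip": 1}
    - {"travel": [0, 0, 0], "delta_rot": [0, 0, 0.8], "grip": 1}
    - {"travel": [0, 0, 0], "delta_rot": [0, 0, 0.8], "grip": 1}
    - {"travel": [0, 0, 0], "delta_rot": [0, 0, 0.8], "grip": 1}
    - {"travel": [0, 0, 0], "delta_rot": [0, 0, 0.8], "grip": 1}

```text
t: 29.2
ee_pos: [0.5434, 0.2687, 0.0991]
tcp_rot: [[-0.277, -0.961, 0.005], [-0.961, 0.277, 0.003], [-0.005, -0.004, -1.0]]
wrist_force: [6.3, 2.6, -0.5]
gripper_width: 0.015
finger_force: 63.0
```

>>> move_arm:
  commands:
    - {"travel": [0, 0, 0], "delta_rot": [0, 0, 0.8], "grip": 1}
    - {"travel": [0, 0, 0], "delta_rot": [0, 0, 0.8], "grip": 1}
    - {"travel": [0, 0, 0], "delta_rot": [0, 0, 0.8], "grip": 1}
    - {"travel": [0, 0, 0], "delta_rot": [0, 0, 0.8], "grip": 1}
    - {"travel": [0, 0, 0], "delta_rot": [0, 0, 0.8], "grip": 1}
    - {"travel": [0, 0, 0], "delta_rot": [0, 0, 0.8], "grip": 1}
    - {"travel": [0, 0, 0], "delta_rot": [0, 0, 0.4], "grip": 1}
    - {"travel": [0, 0, 0], "delta_rot": [0, 0, 0], "grip": 1}

```text
t: 30.2
ee_pos: [0.5435, 0.2687, 0.0991]
tcp_rot: [[-0.599, -0.801, 0.005], [-0.801, 0.599, 0.004], [-0.006, -0.002, -1.0]]
wrist_force: [6.2, 2.3, -0.1]
gripper_width: 0.0151
finger_force: 63.0
```

>>> move_arm:
  commands:
    - {"travel": [0, 0, 0], "delta_rot": [0, 0, 0], "grip": 1}
    - {"travel": [0, 0, 0], "delta_rot": [0, 0, 0], "grip": 1}
    - {"travel": [0, 0, 0], "delta_rot": [0, 0, 0], "grip": 1}
    - {"travel": [0, 0, 0], "delta_rot": [0, 0, 0], "grip": 1}
    - {"travel": [0, 0, 0], "delta_rot": [0, 0, 0], "grip": 1}
    - {"travel": [0, 0, 0], "delta_rot": [0, 0, 0], "grip": 1}

```text
t: 30.95
ee_pos: [0.5435, 0.2687, 0.0991]
tcp_rot: [[-0.598, -0.801, 0.005], [-0.801, 0.598, 0.004], [-0.006, -0.002, -1.0]]
wrist_force: [6.3, 2.3, 0.3]
gripper_width: 0.0151
finger_force: 63.0
```

```bash
cat > chk.py <<'E'
from h import *
from kin import *
o=robot.observe();T=o['tcp_rot'];print(o['t'],'tool y angle',np.degrees(np.arctan2(T[1,1],T[0,1]))%360,o['ft_torque'].round(3),o['wrist_force'],o['gripper_width'])
for cam in('side','top'):
    c=capture(cam);K=c['intrinsics'];v,u=np.mgrid[0:420,0:560];Z=c['range_z']
    P=((np.linalg.inv(K)@np.stack([u+0.,v,np.ones_like(Z)]).reshape(3,-1)*Z.ravel()-c['t'][:,None]).T@c['R'])
    col=c['img'].reshape(-1,3).astype(int); hsv=cv2.cvtColor(c['img'],cv2.COLOR_RGB2HSV).reshape(-1,3)
    ins=(np.abs(P[:,:2]-[.502,.079]).max(1)<.08)&(P[:,2]>.062)&(P[:,2]<.13)&(hsv[:,1]>110)&(hsv[:,2]>60)
    for n,(a,b) in dict(red=(0,6),orange=(7,17),yellow=(20,33),green=(50,85)).items():
        k=ins&(hsv[:,0]>=a)&(hsv[:,0]<=b); print(cam,n,k.sum(),np.median(P[k],0).round(3) if k.any() else 0)
    b=(np.hypot(P[:,0]-.511,P[:,1]+.26)<.13)&(hsv[:,0]>100)&(hsv[:,0]<125)&(hsv[:,1]>120); print(cam,'tray blue',b.sum(),P[b].min(0).round(3),P[b].max(0).round(3))
    w=(np.hypot(P[:,0]-.511,P[:,1]+.26)<.06)&(P[:,2]>.06)&(col.min(1)>140); print(cam,'bar',w.sum(),P[w].mean(0).round(3),P[w].max(0)[2].round(3) if w.any() else 0)
    s=(np.hypot(P[:,0]-.542,P[:,1]-.269)<.036)&(P[:,2]>.09)&(P[:,2]<.12)&(hsv[:,1]<40)&(col.min(1)>110)
    for p in P[s][:8]: print(cam,'stripe',p.round(3),np.degrees(np.arctan2(p[1]-.269,p[0]-.542)).round(0))
E
python3 chk.py
```

```text
30.95 tool y angle 143.24505100850783 [ 0.93  -2.006  0.135] [6.34525466 2.27216067 0.26392219] 0.015105364790036295
side red 122 [0.512 0.03  0.077]
side orange 138 [0.475 0.074 0.078]
side yellow 61 [0.544 0.056 0.095]
side green 21 [0.478 0.12  0.079]
side tray blue 737 [ 0.414 -0.333  0.   ] [ 0.589 -0.195  0.085]
side bar 70 [ 0.512 -0.261  0.083] 0.086
side stripe [0.527 0.239 0.115] -117.0
side stripe [0.526 0.24  0.113] -119.0
side stripe [0.559 0.269 0.117] -2.0
side stripe [0.521 0.243 0.115] -129.0
side stripe [0.56  0.269 0.113] -1.0
side stripe [0.519 0.246 0.115] -134.0
side stripe [0.558 0.278 0.115] 28.0
side stripe [0.556 0.276 0.115] 28.0
top red 133 [0.513 0.03  0.077]
top orange 132 [0.477 0.073 0.077]
top yellow 66 [0.546 0.054 0.095]
top green 34 [0.481 0.116 0.077]
top tray blue 1499 [ 0.413 -0.328 -0.006] [ 0.588 -0.194  0.084]
top bar 154 [ 0.511 -0.258  0.081] 0.09
```

The tool has turned 72° (about 1.26 rad) and the wrist moment is 0.135 N m, which matches the spring at the third click. The tray is standing free and the caps are in the hopper, so I'm handing in.

```bash
python3 -c "
from plant import job
print(job.close_job())"
```

```text
the job is handed in; nothing more can be done
None
```

I handed the job in at about 31 s: all five caps are in the hopper, the empty tray is back upright where it started and released, and the gripper is holding the dial at about 1.26 rad, at the third click. The hand-in returned no verdict.

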